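# Clamp a pylon tube in the cutting jig

## Robot

A 6-joint arm with a two-finger parallel gripper is mounted at the origin on a cart in front of the work surface, level with it; the furniture and walls round the work are solid. World frame = base frame: x ahead of the robot, y to its left, z up, the work surface at z = 0. Lengths are in mm, angles in rad, forces in N, time in s.
With the tool pointing down it reaches from about 275 to 750 mm from the base axis. Payload 10.2 kg.
Tool frame: the origin (TCP) lies at the very end of the fingers, on their centre line; the grasp point (between the pads) lies 19 mm behind it; z points along the fingers, y is the direction in which the jaws open and shut (so a half turn about z gives the same grasp; the last joint's range is limited). The gripper opens to 85 mm and grips with 20 to 120 N. Pads are 22 mm wide; open, the fingers measure 114 mm over their backs; the gripper's body (76 mm by 85 mm) begins 54 mm behind the grasp point. The pads swing forward as they close: fully open they stand 13 mm farther back than shut.
Start: joints at [1.083, 0.313, 1.498, -0, 1.331, -0.223], TCP at [137.414, 506.704, 231.294] pointing down, gripper open.
Joint ranges: [-2.94, 2.94], [-0.97, 2.17], [0.19, 2.56], [-1.23, 4.37], [0.02, 3.11], [-2.88, 2.88]. Speed limits (rad/s): [2.39, 2.39, 3.01, 3.14, 3.14, 3.14].

## Interface

Orientations are given as a unit quaternion [w, x, y, z].
In Python, from rig import readout, cams, finish_job gives the robot as it stands. The module is installed in compiled form; this text tells all that it offers.
- The arm moves only by the tool carry_out, never from a script. Its argument "steps" is one flat list of numbers, 7 for each row, row after row: the shift along the tool's x, y, z in cm, then the turn, a rotation vector about the tool's x, y, z in units of 5 degrees (1.0 is 5 degrees), then the opening, from -1 (shut) to 1 (fully open), so that 0 is half open. In form: [x, y, z, ax, ay, az, hand, x, y, z, ax, ay, az, hand, ...]. A call has 1 to 20 rows; each row shifts and turns the commanded pose from where the row before left it, along the tool's axes as they then stand; what a row does not reach is not made up. A row lasts 1/12 s, in which the tool goes at most 41.7 mm and 7.16 degrees, less where a joint would pass 70% of its speed; a pose out of reach is approached as far as the arm can. A call with a gripper value outside its range is refused whole. The fingers move at their own pace and stop on an object; "grip_force" is the grip in N (left out, the last holds). Time passes only in rows, so rows that do not move let the fingers close. It gives the time, the measured TCP pose, the force and the opening at its end, in the units of the state.
- readout.sense(): the state, without advancing time (a new reading comes with each control period).
- cams.capture(name): name is "side" or "top"; returns the picture (420x560x3 uint8, red, green, blue); there is no depth.
- cams.calibration(name): a dict with "fx", "fy", "cx", "cy" (pixels), "k1" (the pictures are not rectified: a ray, as slopes to the right and down, at radius r is drawn at 1 + k1 r^2 times it, then the intrinsics apply), "R" (3x3) and "t" (3): a world point X has camera coordinates R X + t. Camera axes: x right, y down, z forward; pixel columns grow to the right and rows downward; lengths in mm; the calibration is good to about 2 mm. A picture is of the moment at which its call begins. calibration takes no time and is no camera call.
- finish_job(): hands the job in, once; it reports no verdict.
The state is a dict: "time_s": time; "joints": joint angles; "dq": joint speeds; "tau": joint torques, N m; "eef_pos": TCP position; "ee_rot": TCP orientation; "force": force on the tool from outside, world axes, zero at the start; "wrist_torque": the same for the moment, N m; "grip_width": opening from 0.0 (shut) to 1.0 (fully open).
Only numpy, scipy, OpenCV 4.12 (cv2) and the standard library are available. Lean on these libraries where they do the work, as an engineer would, in place of code of your own. Each camera call takes 0.05 s, during which the arm holds its last target.

## Task

Get the long aluminium tube ready for sawing: lay it in the two V-blocks of the cutting jig, slide its end flush against the length stop without shoving the stop out of its setting, then swing the clamp strap over the tube and press its knob down, no harder than it needs, until the spring catch snaps over the strap. Leave the tube clamped and flush, and do not knock the short offcut, the marker or the jar about.

Things in the scene. Friction and masses are not known exactly. Their poses are not given: they have to be found in the camera images.
- pylon_tube: the long bare aluminium tube, 30 mm outside diameter, 260 mm long, 0.14 kg, lying on the bench; origin at its middle, on its axis; its y axis runs along the tube. Both ends are alike. It can roll.
- cutting_jig: the fixed jig: grey base plate 158 x 332 mm, 12 mm thick, carrying two 90-degree steel V-blocks in line. Origin on the bench under the seated tube's axis; x points to the strap's hinge side, y along the seated tube to the stop, z up. A stop bracket stands at y = 172 to 188 mm, 90 mm high.
- v_seat (a point): point on the axis of a seated tube, 52 mm above the bench at jig x = y = 0, axes as the jig's. The V-blocks are 56 mm wide, 48 mm high, V mouths 34 mm wide: one at y = 75 to 115 mm (under the strap), one with a saw kerf at y = -118 to -75 mm. The 150 mm between them is free down to the base plate, so fingers can reach round the tube there.
- catch_post (a point): middle of the top of the catch post, 102 mm above the bench; the post is 22 mm (x) by 30 mm (y), at jig x = -73, y = 90 mm, with a small pull knob on its outer side out to jig x = -100 mm
- stop_face (a point): middle of the flat face of the length stop, a 23 mm steel disc on a rod at the jig's +y end, on the seated tube's axis, facing -y; axes as the jig's. A flush tube has its middle 130 mm to -y of this point. The rod is held only by a pinch screw: pushed with more than about 25 N it slips. Its setting varies.
- clamp_strap (a joint): hinge of the strap: 0 = shut and level, grows as it opens (1.57 = upright). It is stiff (0.12 N m), so the strap stays where it is left. The strap is a steel bar 18 mm wide, 7 mm thick, 96 mm from hinge to nose, at jig y = 90 mm. Under it, 44 mm from the hinge, a sprung rubber pad meets the tube in the last 5 degrees and bottoms 1 degree below level.
- strap_knob (a point): centre of the black ball knob on the strap, 26 mm in diameter, on a stem on the strap's outer face, 74 mm along the strap from the hinge and 31 mm off its middle line (on the far side when the strap is upright). Strap shut: 107 mm above the bench at jig x = -30, y = 90 mm; in the last 8 degrees it moves 5 mm outward (-x) while sinking 10 mm.
- strap_hinge (a point): middle of the strap's hinge pin, 76 mm above the bench at jig x = 44 mm, y = 90 mm; the hinge axis runs along the jig's y, so knob and strap swing in the jig's xz plane
- catch_bolt (a joint): spring bolt in the catch post, in m: 0 = sprung out (at rest), grows to 0.0075 as it is pushed back. The strap's nose coming down pushes its bevel back from about 7 degrees on; it springs out over the nose when the strap is level, and the load drops. That takes 10 to 17 N on the knob; pressing on then bears on the thin tube, and over 25 N on the knob may dent it.
- tube_offcut: short offcut of the same tube, 30 mm diameter, 85 mm long, standing upright; origin under its middle. Not to be used.
- marker_pen: white and red marker pen, 136 mm long, 16 mm thick, lying on the bench; origin under its middle
- jar_powder: white screw jar with a blue lid, 65 mm diameter, 88 mm high; origin under its middle

How it is judged (in metres and radians):
On the way, in this order (a step that is already met when the one before it is completed fails the run):
1. the tube lies down in both V-blocks, flush against the length stop (x of pylon_tube in the frame of cutting_jig between -0.0025 and 0.0025 m and z of pylon_tube in the frame of cutting_jig between 0.0495 and 0.0545 m and angle between the y axis of pylon_tube and the y axis of cutting_jig, either way round below 0.025 rad and y of pylon_tube in the frame of stop_face above -0.1318 m), for 0.2 s.
2. the strap is down on the tube and the catch has snapped over it (value of joint clamp_strap below 0.03 rad and value of joint catch_bolt below 0.0015 m and contact force between pylon_tube and clamp_strap above 3 N), for 0.2 s.
At the end, for the whole second after the job is handed in: The long tube lies at rest in both V-blocks (axis within 2.5 mm of the seated line, within 0.025 rad of it), its end within 1.8 mm of the stop's face; the strap is shut under the sprung-out catch bolt and its pad presses on the tube (all of step 1 and all of step 2 and linear speed of pylon_tube below 0.01 m/s); the robot touches nothing.
It fails at once if the length stop is shoved more than 1.5 mm out of its setting (distance of stop_face from where it was at the start of the episode above 0.0015 m).
It fails at once if the strap is forced: its pad bears on the thin tube with more than 60 N (contact force between pylon_tube and clamp_strap above 60 N).
It fails at once if the offcut, the marker or the jar is knocked more than 20 mm away (distance of any of tube_offcut, marker_pen, jar_powder from where it was at the start of the episode above 0.02 m).
It also fails if it takes over 70 s, if anything falls off the work surface, if the arm or the gripper's body presses on something with over 40 N, if the wrist force passes 120 N, or if a joint passes its speed limit or range.

## Working session

There is one attempt and no reset: what is moved stays moved. The work goes in short steps, Python scripts to look and compute and a tool call to move; the robot and the scene stay as the last step left them, time stands still between calls to the robot, and variables do not carry over. Pictures are saved under pics/ and viewed, and the job is handed in when it is done.

Besides the shell and the picture viewer there is one more tool, called after "Emit:" as name(argument=value, ...), one argument or row to a line, values as JSON. carry_out: Moves the arm, as the interface text tells. Its arguments: {"type":"object","properties":{"steps":{"type":"array","items":{"type":"number"}},"grip_force":{"type":"number"}},"required":["steps"]}

```bash
mkdir -p pics; ls; python3 - <<'E'
from rig import readout,cams
import cv2
for n in ("side","top"):
    im=cams.capture(n); cv2.imwrite(f"pics/{n}0.png",im[:,:,::-1])
    print(n,cams.calibration(n))
print(readout.sense())
E
```

```text
pics
side {'fx': 488.91396028967887, 'fy': 488.91396028967887, 'cx': 276.63489150799546, 'cy': 208.45818212599, 'k1': 0.004073375669946459, 'R': array([[ 0.86481056, -0.50184873, -0.01582897],
       [-0.29371976, -0.48008068, -0.82659013],
       [ 0.40722402,  0.71949315, -0.56258173]]), 't': array([-500.64872915,  206.1625025 ,  986.20594692])}
top {'fx': 445.34225404692086, 'fy': 445.34225404692086, 'cx': 277.44239560046515, 'cy': 215.6401802154484, 'k1': -0.13207787345498678, 'R': array([[ 0.00557994, -0.99997505, -0.0043324 ],
       [-0.98780913, -0.00483794, -0.15559475],
       [ 0.15556991,  0.00514779, -0.98781147]]), 't': array([ -95.07166716,  549.87864508, 1117.82675033])}
{'time_s': 0.1, 'joints': array([ 1.08259188e+00,  3.13384470e-01,  1.49832602e+00, -1.33422978e-05,
        1.33101688e+00, -2.23395697e-01]), 'dq': array([-3.44360681e-04, -1.11871452e-03, -4.70529717e-04, -2.50784972e-03,
        1.02832446e-03,  7.66962922e-05]), 'tau': array([ 2.34065388e-03, -4.12898326e+01, -2.60141748e+01, -2.27274772e-04,
        2.98749714e-03,  2.58580506e-06]), 'eef_pos': array([137.31162759, 506.49552087, 230.8104176 ]), 'ee_rot': array([-1.91559761e-04,  1.32016254e-01,  9.91247389e-01, -5.34079246e-04]), 'force': array([ 0.18943948,  0.17856931, -0.92141931]), 'wrist_torque': array([-0.03632297,  0.08270614,  0.00764941]), 'grip_width': 0.9955695981088852}
```

View pics/side0.png

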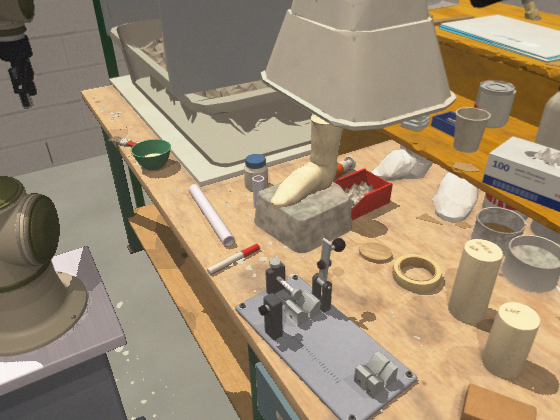

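View pics/top0.png

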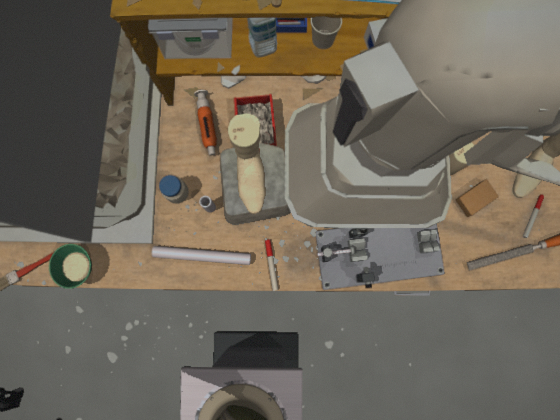

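```bash
cat > h.py <<'E'
import numpy as np, cv2
from rig import cams
from scipy.optimize import brentq
C={n:cams.calibration(n) for n in("side","top")}
def ray(n,u,v):
    c=C[n]; d=np.array([(u-c['cx'])/c['fx'],(v-c['cy'])/c['fy']]); s=d.copy()
    for _ in range(30): s=d/(1+c['k1']*(s@s))
    R=np.array(c['R']); t=np.array(c['t'])
    return -R.T@t, R.T@np.array([s[0],s[1],1])
def onz(n,u,v,z):
    o,d=ray(n,u,v); return o+d*(z-o[2])/d[2]
def proj(n,X):
    c=C[n]; p=np.array(c['R'])@np.array(X,float)+c['t']; s=p[:2]/p[2]; s=s*(1+c['k1']*(s@s))
    return np.array([s[0]*c['fx']+c['cx'],s[1]*c['fy']+c['cy']])
def tri(ps):
    A=0;b=0
    for n,u,v in ps:
        o,d=ray(n,u,v); d=d/np.linalg.norm(d); P=np.eye(3)-np.outer(d,d); A=A+P; b=b+P@o
    X=np.linalg.solve(A,b); return X,[proj(n,X)-[u,v] for n,u,v in ps]
def crop(n,im,x0,y0,x1,y1,name,s=5):
    c=im[y0:y1,x0:x1,::-1]; c=cv2.resize(c,None,fx=s,fy=s,interpolation=cv2.INTER_CUBIC)
    for x in range((x0//10+1)*10,x1,10):
        cv2.line(c,((x-x0)*s,0),((x-x0)*s,6),(0,0,255),1); 
        if x%20==0: cv2.putText(c,str(x),((x-x0)*s-10,18),0,.4,(0,0,255),1)
    for y in range((y0//10+1)*10,y1,10):
        cv2.line(c,(0,(y-y0)*s),(6,(y-y0)*s),(0,0,255),1)
        if y%20==0: cv2.putText(c,str(y),(8,(y-y0)*s+4),0,.4,(0,0,255),1)
    cv2.imwrite(name,c)
E
python3 - <<'E'
from h import *
t=cv2.imread("pics/top0.png")[:,:,::-1]; s=cv2.imread("pics/side0.png")[:,:,::-1]
crop("top",t,310,215,450,295,"pics/t_jig.png")
crop("side",s,230,230,420,420,"pics/s_jig.png",3)
crop("top",t,145,165,295,295,"pics/t_tube.png",5)
crop("side",s,180,140,330,280,"pics/s_tube.png",4)
E
```

```text
(no output)
```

View pics/t_jig.png

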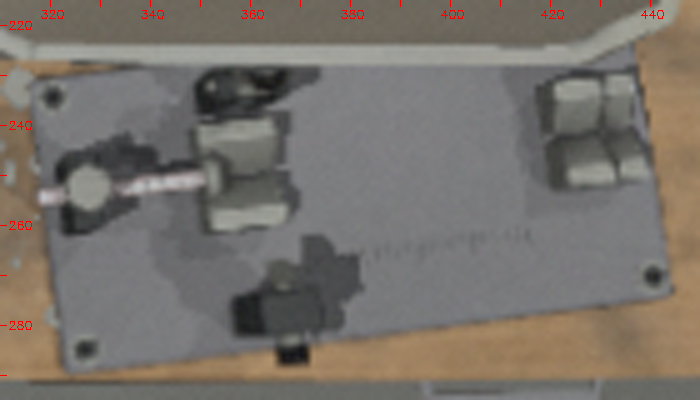

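View pics/s_jig.png

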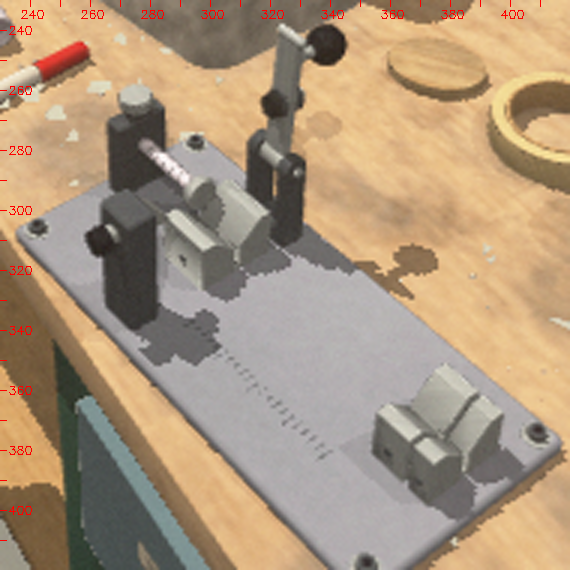

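View pics/t_tube.png

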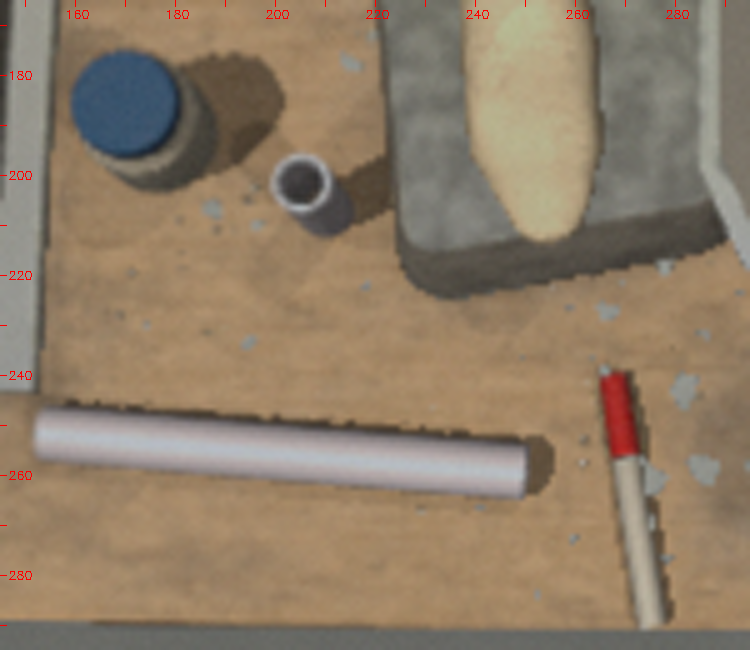

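View pics/s_tube.png

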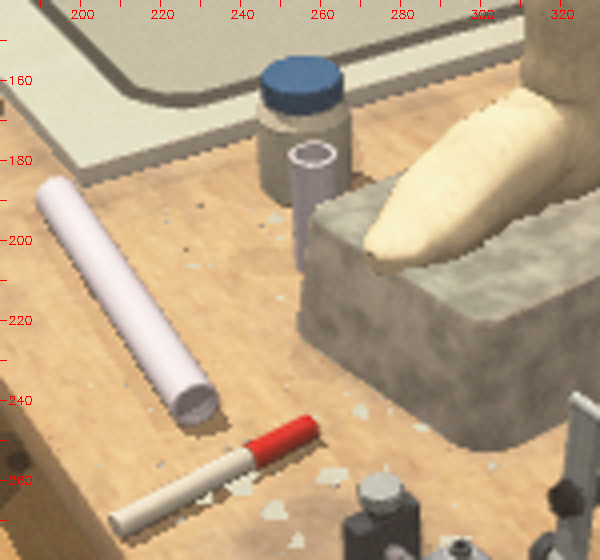

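```bash
cat > fit.py <<'E'
from h import *
from scipy.optimize import least_squares
# (view,u,v,jig xyz, plate?)
F=[("top",349.3,239.3,28,115,48),("top",365,238.8,28,75,48),("top",351.8,261,-28,115,48),("top",367,258.6,-28,75,48),
("top",420.5,231.5,28,-75,48),("top",422.6,253,-28,-75,48),("top",436.3,230,28,-118,48),("top",439,250.5,-28,-118,48),
("top",366.3,274,-62,90,102),
("side",264.3,297,-84,105,102),("side",282,298.5,-62,75,102),("side",272.3,301.5,-84,75,102)]
P=[("top",316.5,231,79,166),("top",323.8,289.6,-79,166),("top",444.6,273.6,-79,-166),("side",235.3,308.3,-79,166),("side",417.3,376.7,79,-166)]
def T(p,X):
    c,s=np.cos(p[2]),np.sin(p[2]); return np.array([p[0]+c*X[0]-s*X[1],p[1]+s*X[0]+c*X[1],X[2]])
def res(p):
    r=[]
    for n,u,v,*X in F[:8]+[]: r+=list(proj(n,T(p,X))-[u,v])
    for n,u,v,*X in F[8:]: r+=list(proj(n,T(p,X))-[u,v])
    for n,u,v,x,y in P: r+=list(proj(n,T(p,[x+p[3],y+p[4],12]))-[u,v])
    return np.array(r)
if __name__=="__main__":
    s=least_squares(res,[400,-250,0,0,0],loss='soft_l1'); print(s.x); print(res(s.x).reshape(-1,2).round(1))
    p=s.x
    for n in("top","side"):
        im=cv2.imread(f"pics/{n}0.png"); S=4
        x0,y0,x1,y1=(305,215,450,295) if n=="top" else (230,230,420,380)
        c=cv2.resize(im[y0:y1,x0:x1],None,fx=S,fy=S,interpolation=cv2.INTER_CUBIC)
        def L(a,b,col=(0,0,255)):
            q=[tuple(int(v) for v in ((proj(n,T(p,k))+.5-[x0,y0])*S)) for k in(a,b)]; cv2.line(c,*q,col,1)
        def box(xa,xb,ya,yb,z,col=(0,0,255)):
            k=[(xa,ya,z),(xb,ya,z),(xb,yb,z),(xa,yb,z)]
            for i in range(4): L(k[i],k[(i+1)%4],col)
        box(-28,28,75,115,48); box(-28,28,-118,-75,48); box(-17,17,75,115,48,(0,255,0)); box(-84,-62,75,105,102,(255,0,0))
        box(-79+p[3],79+p[3],-166+p[4],166+p[4],12); L((0,-130,52),(0,130,52),(0,255,255))
        L((44,60,76),(44,120,76),(255,0,255))
        cv2.imwrite(f"pics/fit_{n}.png",c)
E
python3 fit.py
```

```text
[ 473.26642179 -394.08309845   -6.16770875  -13.72839617   27.07944539]
[[-0.5  0.3]
 [-1.  -0.9]
 [-0.2  0.2]
 [-0.1  0.8]
 [-0.4 -0.1]
 [ 0.8 -0.3]
 [-0.4 -0.5]
 [ 0.2  0.2]
 [ 0.7 -1.3]
 [-1.9 -1.3]
 [ 0.5  1.3]
 [ 0.1  3.9]
 [-0.6 -0.6]
 [-0.6  0.3]
 [ 1.   1.2]
 [-0.7 -2.7]
 [ 2.2  0.4]]
```

View pics/fit_top.png

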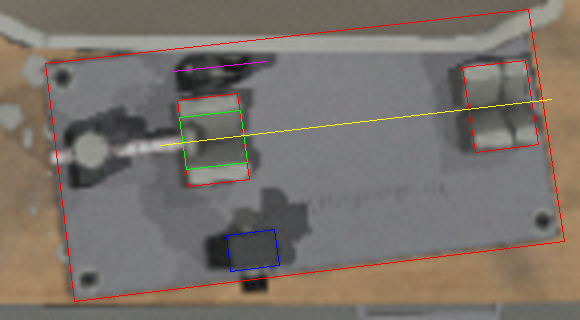

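View pics/fit_side.png

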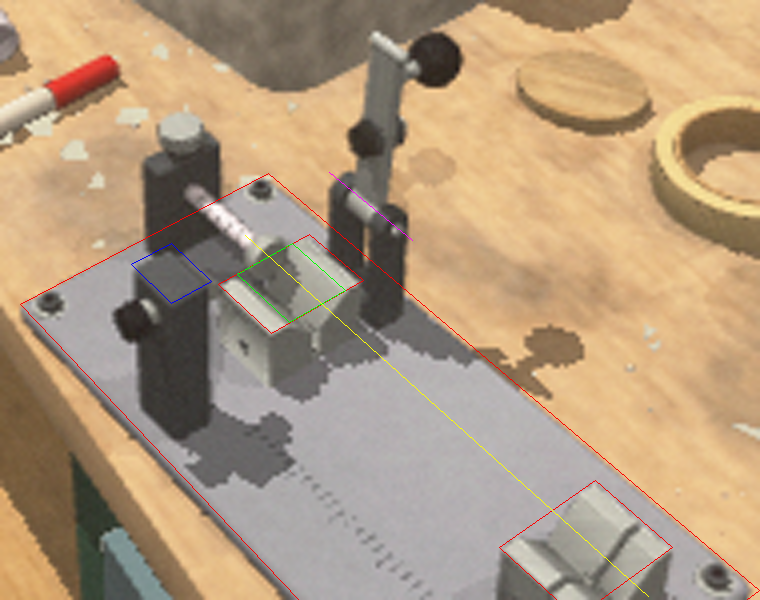

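```bash
python3 - <<'E'
from h import *
im=cv2.imread("pics/side0.png")[:,:,::-1]; crop("side",im,255,50,465,135,"pics/s_hood.png",4)
im=cv2.imread("pics/top0.png")[:,:,::-1]; crop("top",im,275,90,465,240,"pics/t_hood.png",4)
for n in C: print(n,ray(n,280,210)[0])
E
```

```text
side [  91.91355279 -861.84372065  717.30857875]
top [ 369.80543572  -98.163356   1189.34842886]
```

View pics/s_hood.png

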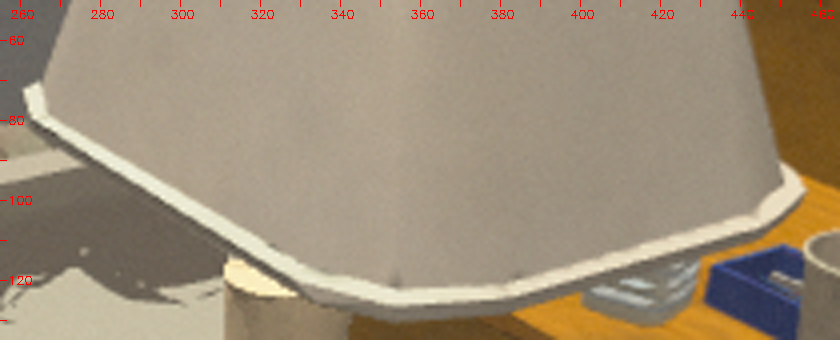

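View pics/t_hood.png

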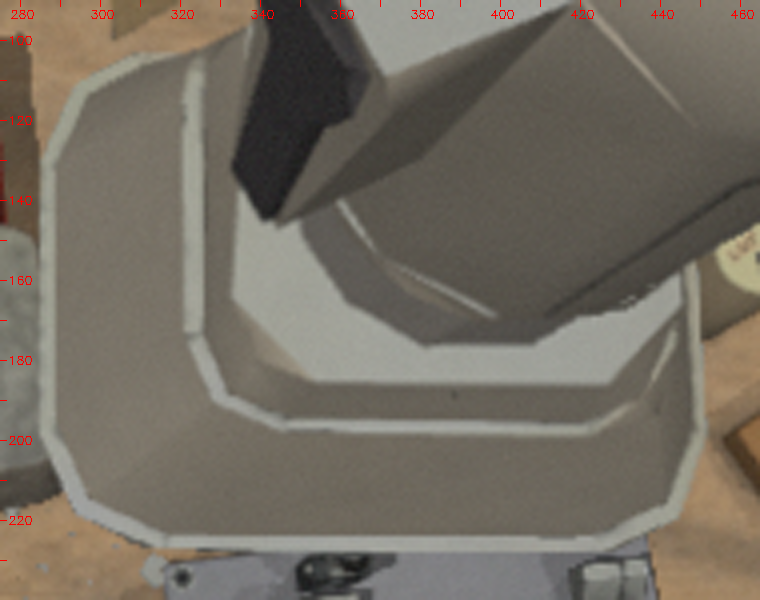

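```bash
python3 - <<'E'
from h import *
from fit import T
for a,b in [((425,226),(332,121)),((443,217),(352,126)),((450,198),(383,125)),((450,165),(445,107)),((315,226),(262,79)),((295,216),(262,79))]:
    X,r=tri([("top",*a),("side",*b)]); print(X.round(),[np.round(k,1) for k in r])
p=[473.27,-394.08,0.1155]
print("stop")
for yy in (95,100,105,110,115,120,125,130): print(yy,proj("side",T(p,[0,yy,52])).round(1),proj("top",T(p,[0,yy,52])).round(1),proj("top",T(p,[0,yy,63.5])).round(1))
for q in [("top",153,251.5),("top",250,259)]: print(onz(*q,15))
# tube side: axis ends
print(onz("top",152.7,246.5,15),onz("top",249.7,264.5,15),onz("side",226,240.5,15), onz("side",189,188,15))
print("marker",onz("top",266,239,8),onz("top",276,290,8),"off",onz("top",205.3,201.7,85),"jar",onz("top",170.5,185.5,88))
print("hood edge top",[onz("top",u,226,z).round() for u in(315,425) for z in (300,400)])
E
python3 - <<'E'
import sys; sys.path.insert(0,'.')
from h import *
im=cv2.imread("pics/top0.png")[:,:,::-1]; crop("top",im,315,225,385,275,"pics/t_stop.png",10)
im=cv2.imread("pics/side0.png")[:,:,::-1]; crop("side",im,270,230,350,300,"pics/s_stop.png",9)
E
```

```text
[ 472. -351.  433.] [array([ 0.1, -0.2]), array([-0.2,  0.1])]
[ 486. -382.  435.] [array([-0.6,  1. ]), array([ 1.4, -0.4])]
[ 523. -399.  433.] [array([ 0.2, -0.4]), array([-0.5,  0.2])]
[ 596. -414.  441.] [array([ 7.2, -8.6]), array([-14.2,   5. ])]
[ 469. -158.  437.] [array([-0.4,  0.9]), array([ 1. , -0.2])]
[ 488. -124.  423.] [array([-0.6,  1.2]), array([ 1.3, -0.3])]
stop
95 [302.3 298.6] [358.1 249.4] [358.9 249. ]
100 [300.6 297.1] [356.2 249.6] [357.  249.2]
105 [299.  295.6] [354.3 249.8] [355.  249.5]
110 [297.3 294.1] [352.4 250. ] [353.1 249.7]
115 [295.7 292.7] [350.4 250.3] [351.1 249.9]
120 [294.1 291.2] [348.5 250.5] [349.2 250.1]
125 [292.5 289.8] [346.6 250.7] [347.3 250.3]
130 [290.9 288.4] [344.7 250.9] [345.3 250.6]
[456.22246375 239.60370124  15.        ]
[438.76344177 -20.39353508  15.        ]
[469.59450237 241.00976797  15.        ] [424.29654196 -19.79847373  15.        ] [432.63290099 -16.93825759  15.        ] [445.66386778 247.48880767  15.        ]
marker [492.68812166 -61.8659637    8.        ] [358.1543287  -89.32216846   8.        ] off [578.59057415  90.58829669  85.        ] jar [619.86957556 181.23102048  88.        ]
hood edge top [array([ 489., -169.,  300.]), array([ 476., -161.,  400.]), array([ 490., -395.,  300.]), array([ 476., -362.,  400.])]
```

View pics/t_stop.png

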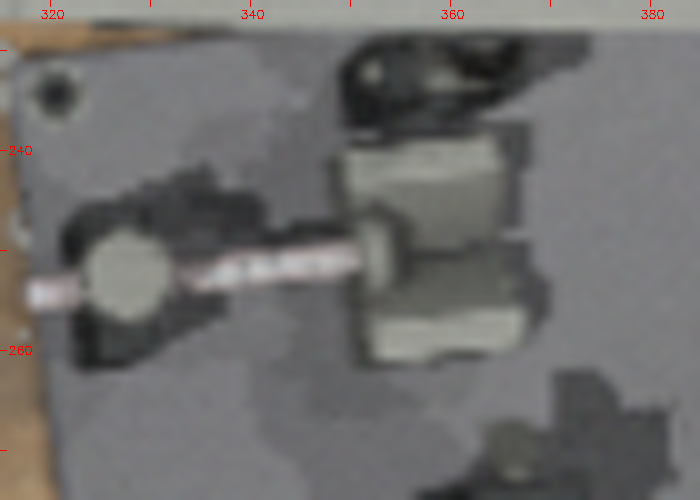

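View pics/s_stop.png

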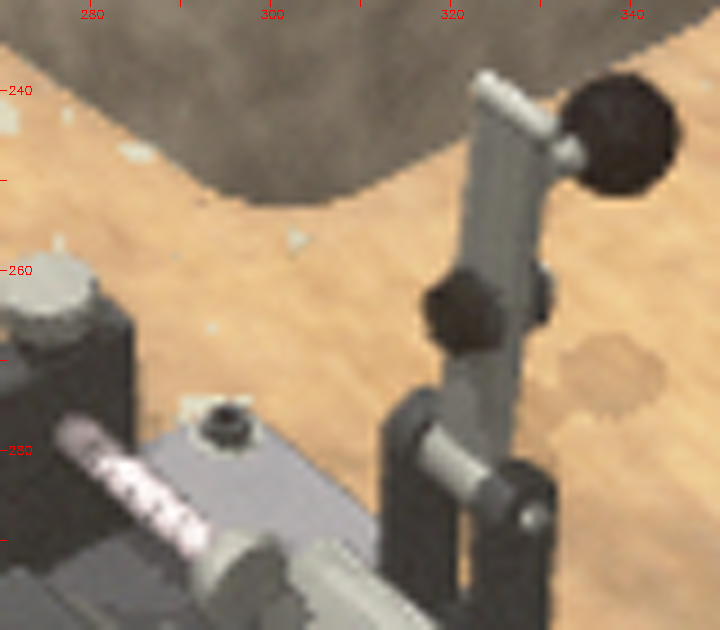

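Emit:
carry_out(
  steps=[0, 0, 0, 0, 0, 1.4, 1, 0, 0, 0, 0, 0, 1.4, 1, 0, 0, 0, 0, 0, 1.4, 1, 0, 0, 0, 0, 0, 1.4, 1, 0, 0, 0, 0, 0, 1.4, 1, 0, 0, 0, 0, 0, 1.4, 1, 0, 0, 0, 0, 0, 1.4, 1, 0, 0, 0, 0, 0, 1.4, 1, 0, 0, 0, 0, 0, 1.4, 1, 0, 0, 0, 0, 0, 1.4, 1, 0, 0, 0, 0, 0, 1.4, 1, 0, 0, 0, 0, 0, 0.33, 1],
  grip_force=40,
)

```text
time_s: 1.1
eef_pos: [137.3, 506.6, 231.0]
ee_rot: [0.0, 0.732, 0.681, -0.0]
force: [-0.7, -0.5, 0.4]
grip_width: 0.999
```

Emit:
carry_out(
  steps=[-2.35, 2.1, 0.8, 0, 0, 0, 1, -2.35, 2.1, 0.8, 0, 0, 0, 1, -2.35, 2.1, 0.8, 0, 0, 0, 1, -2.35, 2.1, 0.8, 0, 0, 0, 1, -2.35, 2.1, 0.8, 0, 0, 0, 1, -2.35, 2.1, 0.8, 0, 0, 0, 1, -2.35, 2.1, 0.8, 0, 0, 0, 1, -2.35, 2.1, 0.8, 0, 0, 0, 1, -2.35, 2.1, 0.8, 0, 0, 0, 1, -2.35, 2.1, 0.8, 0, 0, 0, 1, -2.35, 2.1, 0.8, 0, 0, 0, 1, -2.35, 2.1, 0.8, 0, 0, 0, 1, -2.35, 2.1, 0.8, 0, 0, 0, 1, -2.35, 2.1, 0.8, 0, 0, 0, 1, -2.35, 2.1, 0.8, 0, 0, 0, 1, -2.35, 2.1, 0.8, 0, 0, 0, 1, 0, 0, 0, 0, 0, 0, 1, 0, 0, 0, 0, 0, 0, 1],
)

```text
time_s: 2.6
eef_pos: [447.7, 108.2, 102.6]
ee_rot: [-0.001, 0.731, 0.682, -0.001]
force: [-0.7, 0.1, 0.3]
grip_width: 0.996
```

```bash
cat > snap.py <<'E'
import sys
from h import *
tag=sys.argv[1]
for n in ("side","top"):
    im=cams.capture(n); cv2.imwrite(f"pics/{n}{tag}.png",im[:,:,::-1])
E
cat > plan.py <<'E'
import numpy as np
from rig import readout
from scipy.spatial.transform import Rotation as Ro
def tgt(pos,R):
    s=readout.sense(); q=s['ee_rot']; R0=Ro.from_quat([q[1],q[2],q[3],q[0]])
    d=R0.inv().apply(np.array(pos)-s['eef_pos'])/10
    r=(R0.inv()*R).as_rotvec()/np.radians(5)
    print("pos",s['eef_pos'].round(1),"F",s['force'].round(1),"w",round(s['grip_width'],3),"shift cm (cur tool axes)",d.round(3),"rot",r.round(2), "tool axes\n",R0.as_matrix().round(3),"\nq",s['joints'].round(2),"t",s['time_s'])
def down(phi,tilt=0):
    # tool y at world angle phi, tool z down; tilt about tool y 
    y=np.array([np.cos(phi),np.sin(phi),0]); z=np.array([0,0,-1.]); x=np.cross(y,z)
    return Ro.from_matrix(np.c_[x,y,z])
E
python3 snap.py 1; python3 - <<'E'
from plan import *
tgt([447.5,109.6,100],down(-0.067))
from h import *
print([proj(n,(447.5+a*17.4/2,109.6+a*130,15)).round(1) for n in ("side","top") for a in(-1,0,1)])
E
```

```text
pos [447.1 109.6 103.2] F [ 0.8 -0.1  0.2] w 0.999 shift cm (cur tool axes) [0.004 0.043 0.324] rot [-0.01 -0.    0.01] tool axes
 [[ 0.066  0.998 -0.001]
 [ 0.998 -0.066  0.   ]
 [ 0.    -0.001 -1.   ]] 
q [-0.02  0.33  1.85  0.    0.97  0.05] t 2.7
[array([229. , 240.4]), array([210. , 212.3]), array([193.7, 188.2]), array([250., 259.]), array([201.1, 255.3]), array([153. , 251.5])]
```

View pics/side1.png

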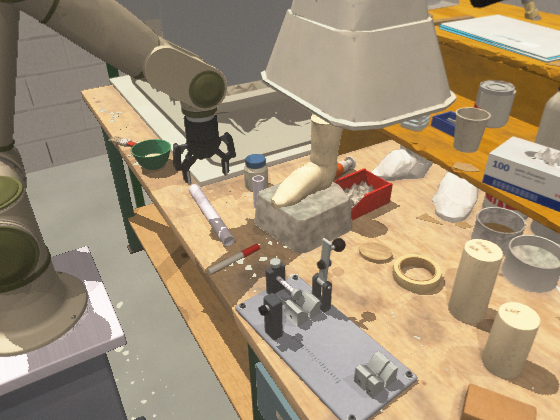

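View pics/top1.png

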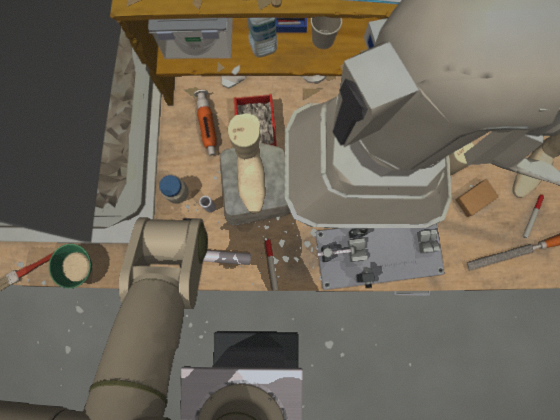

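```bash
python3 - <<'E'
from h import *
for z in (50,103,200,250,300,350,400): print(z,proj("side",(447,110,z)).round())
E
```

```text
50 [208. 201.]
103 [206. 183.]
200 [202. 147.]
250 [200. 127.]
300 [198. 106.]
350 [195.  84.]
400 [193.  61.]
```

Emit:
carry_out(
  steps=[0, 0, 2.0, 0, 0, 0, 1, 0, 0, 2.0, 0, 0, 0, 1, 0, 0, 2.0, 0, 0, 0, 1, 0, 0, 2.0, 0, 0, 0, 1, 0, 0, 1.0, 0, 0, 0, 1, 0, 0, 0.8, 0, 0, 0, 1, 0, 0, 0, 0, 0, 0, 1, 0, 0, 0, 0, 0, 0, 1],
)

```text
time_s: 3.37
eef_pos: [447.8, 109.5, 5.8]
ee_rot: [0.0, 0.73, 0.683, 0.0]
force: [-0.6, 0.7, 0.4]
grip_width: 0.999
```

Emit:
carry_out(
  steps=[0, 0, 0.2, 0, 0, 0, 1, 0, 0, 0, 0, 0, 0, -1, 0, 0, 0, 0, 0, 0, -1, 0, 0, 0, 0, 0, 0, -1, 0, 0, 0, 0, 0, 0, -1, 0, 0, 0, 0, 0, 0, -1, 0, 0, 0, 0, 0, 0, -1, 0, 0, 0, 0, 0, 0, -1, 0, 0, 0, 0, 0, 0, -1, 0, 0, 0, 0, 0, 0, -1, 0, 0, 0, 0, 0, 0, -1, 0, 0, 0, 0, 0, 0, -1],
  grip_force=40,
)

```text
time_s: 4.37
eef_pos: [447.7, 109.1, 3.6]
ee_rot: [0.0, 0.73, 0.683, 0.0]
force: [-2.1, -0.5, 4.8]
grip_width: 0.337
```

Emit:
carry_out(
  steps=[0, 0, -0.6, 0, 0, 0, -1, 0, 0, -1.2, 0, 0, 0, -1, 0, 0, -2.2, 0, 0, 0, -1, 0, 0, -2.6, 0, 0, 0, -1, 0, 0, -2.6, 0, 0, 0, -1, 0, 0, -2.0, 0, 0, 0, -1, 0, 0, -1.0, 0, 0, 0, -1, 0, 0, 0, 0, 0, 0, -1],
)

```text
time_s: 5.03
eef_pos: [448.6, 109.2, 127.5]
ee_rot: [0.001, 0.73, 0.683, 0.002]
force: [1.0, 1.1, -0.8]
grip_width: 0.34
```

Emit:
carry_out(
  steps=[-1.0, -0.4, 0, 0, 0, 0, -1, -2.3, -0.9, 0, 0, 0, 0, -1, -3.0, -1.1, 0, 0, 0, 0, -1, -3.2, -1.2, 0, 0, 0, 0, -1, -3.2, -1.2, 0, 0, 0, 0, -1, -2.3, -0.9, 0, 0, 0, 0, -1, -1.3, -0.5, 0, 0, 0, 0, -1, 0, 0, 0, 0, 0, 0, -1, 0, 0, 0, 0, 0, 0, -1],
)

```text
time_s: 5.78
eef_pos: [374.1, -49.7, 124.5]
ee_rot: [-0.001, 0.731, 0.682, -0.0]
force: [0.3, 0.1, -2.3]
grip_width: 0.335
```

```bash
python3 snap.py 2; python3 - <<'E'
from plan import *
tgt([381.4,-470.2,125],down(0.1155))
E
```

```text
pos [374.6 -48.9 124.8] F [ 0.4  0.1 -2. ] w 0.333 shift cm (cur tool axes) [-41.993   3.473  -0.046] rot [-0.01 -0.01 -2.08] tool axes
 [[ 0.066  0.998 -0.001]
 [ 0.998 -0.066  0.001]
 [ 0.001 -0.001 -1.   ]] 
q [-0.44  0.12  2.05  0.    0.97 -0.38] t 5.8833
```

View pics/side2.png

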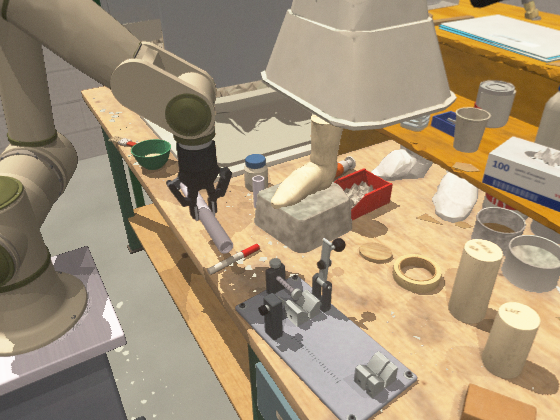

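View pics/top2.png

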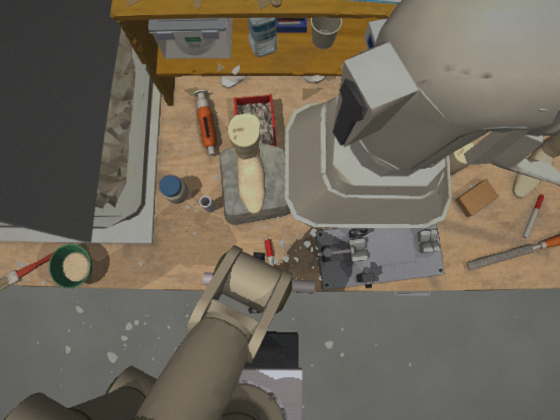

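Emit:
carry_out(
  steps=[0, 0, 0, 0, 0, -1.04, -1, 0, 0, 0, 0, 0, -1.04, -1, -1.5, -0.15, 0, 0, 0, 0, -1, -2.5, -0.25, 0, 0, 0, 0, -1, -3.0, -0.3, 0, 0, 0, 0, -1, -3.0, -0.3, 0, 0, 0, 0, -1, -3.0, -0.3, 0, 0, 0, 0, -1, -3.0, -0.3, 0, 0, 0, 0, -1, -3.0, -0.3, 0, 0, 0, 0, -1, -3.0, -0.3, 0, 0, 0, 0, -1, -3.0, -0.3, 0, 0, 0, 0, -1, -3.0, -0.3, 0, 0, 0, 0, -1, -3.0, -0.3, 0, 0, 0, 0, -1, -3.0, -0.3, 0, 0, 0, 0, -1, -3.0, -0.3, 0, 0, 0, 0, -1, -2.5, -0.25, 0, 0, 0, 0, -1, -1.5, -0.15, 0, 0, 0, 0, -1, -0.9, -0.1, 0, 0, 0, 0, -1, 0, 0, 0, 0, 0, 0, -1, 0, 0, 0, 0, 0, 0, -1],
)

```text
time_s: 7.55
eef_pos: [381.6, -469.4, 124.7]
ee_rot: [-0.001, 0.665, 0.747, 0.0]
force: [-0.0, 0.1, -1.9]
grip_width: 0.332
```

```bash
python3 - <<'E'
from plan import *
from fit import T
p=[473.27,-394.08,0.1155]
print(T(p,[0,-65,0]))
tgt(T(p,[0,-65,90]),down(0.1155))
E
```

```text
[ 480.76081914 -458.64692364    0.        ]
pos [ 381.6 -469.4  124.7] F [-0.   0.1 -1.9] w 0.332 shift cm (cur tool axes) [-0.086  9.973  3.467] rot [-0.   -0.02  0.  ] tool axes
 [[-0.115  0.993 -0.   ]
 [ 0.993  0.115  0.001]
 [ 0.001 -0.    -1.   ]] 
q [-1.08  0.58  1.38  0.    1.18 -1.2 ] t 7.55
```

Emit:
carry_out(
  steps=[0, 0, 1.2, 0, 0, 0, -1, 0, 0, 1.2, 0, 0, 0, -1, 0, 0, 1.07, 0, 0, 0, -1, 0, 1.2, 0, 0, 0, 0, -1, 0, 2.2, 0, 0, 0, 0, -1, 0, 2.3, 0, 0, 0, 0, -1, -0.1, 2.2, 0, 0, 0, 0, -1, 0, 1.4, 0, 0, 0, 0, -1, 0, 0.67, 0, 0, 0, 0, -1, 0, 0, 0, 0, 0, 0, -1, 0, 0, 0, 0, 0, 0, -1],
)

```text
time_s: 8.47
eef_pos: [480.3, -459.7, 90.4]
ee_rot: [-0.0, 0.665, 0.747, -0.0]
force: [-1.8, -0.3, -2.1]
grip_width: 0.335
```

```bash
python3 snap.py 3; python3 - <<'E'
from plan import *
from fit import T
p=[473.27,-394.08,0.1155]
tgt(T(p,[0,-65,90]),down(0.1155))
from h import *
im=cv2.imread("pics/side3.png")[:,:,::-1]; crop("side",im,240,200,440,400,"pics/s3.png",3)
im=cv2.imread("pics/top3.png")[:,:,::-1]; crop("top",im,310,200,470,310,"pics/t3.png",5)
E
```

```text
pos [ 479.6 -460.1   90.6] F [-0.9  0.5 -1.3] w 0.336 shift cm (cur tool axes) [0.133 0.128 0.065] rot [-0.   -0.   -0.02] tool axes
 [[-0.114  0.993 -0.   ]
 [ 0.993  0.114  0.   ]
 [ 0.    -0.    -1.   ]] 
q [-0.94  0.74  1.19 -0.    1.21 -1.05] t 8.5667
```

View pics/s3.png

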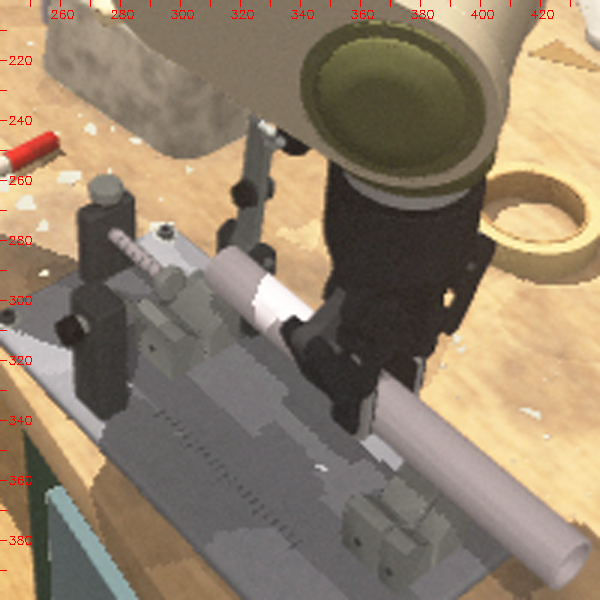

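View pics/side3.png

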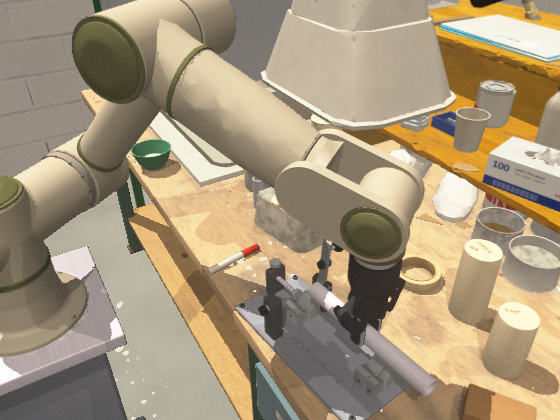

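View pics/t3.png

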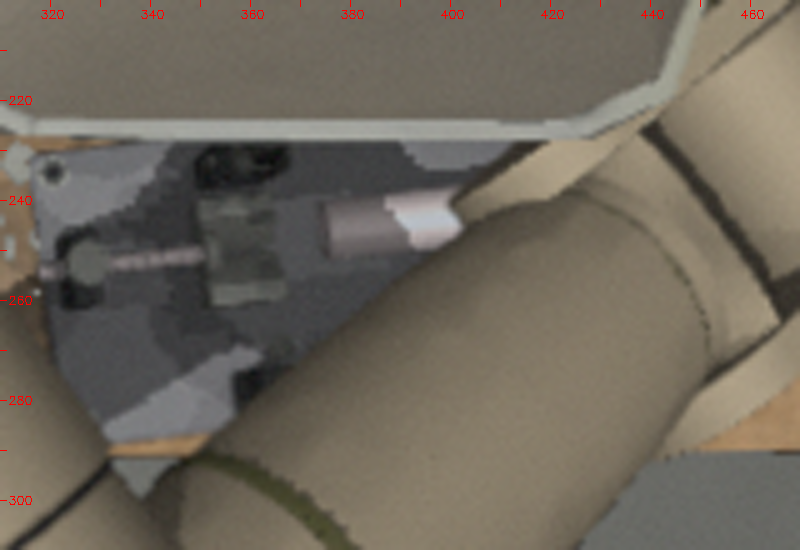

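```bash
python3 - <<'E'
from fit import *
p=[473.27,-394.08,0.1155]
def inv(X):
    c,s=np.cos(p[2]),np.sin(p[2]); d=np.array(X[:2])-p[:2]; return np.array([c*d[0]+s*d[1],-s*d[0]+c*d[1]])
j=inv([479.6,-460.1]); print(j)
for n,tag in(("side","s3b"),("top","t3b")):
    x0,y0,x1,y1,S=(240,200,440,400,3) if n=="side" else (310,200,470,310,5)
    im=cv2.imread(f"pics/{n}3.png"); c=cv2.resize(im[y0:y1,x0:x1],None,fx=S,fy=S,interpolation=cv2.INTER_CUBIC)
    a=np.linspace(0,2*np.pi,40)
    for ye in(-130,130):
        pts=[(proj(n,T(p,[j[0]+15*np.cos(k),j[1]+ye,90.6+11.6+15*np.sin(k)]))+.5-[x0,y0])*S for k in a]
        cv2.polylines(c,[np.array(pts).astype(int)],True,(0,0,255),1)
    cv2.imwrite(f"pics/{tag}.png",c)
E
```

```text
[ -1.32054236 -66.30961822]
```

View pics/s3b.png

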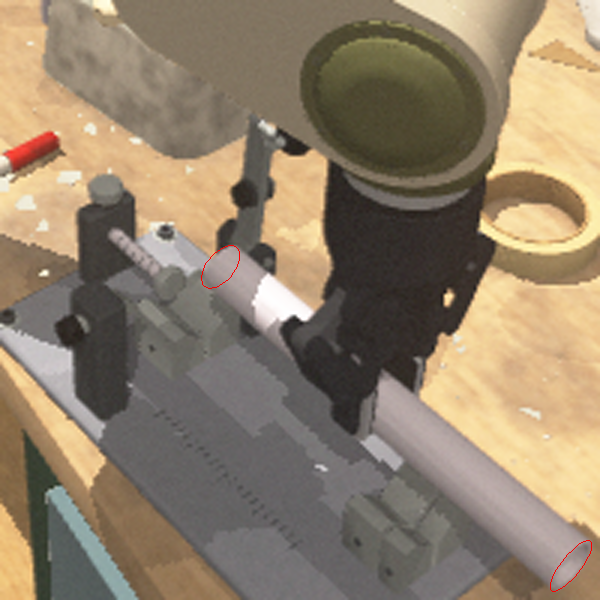

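View pics/t3b.png

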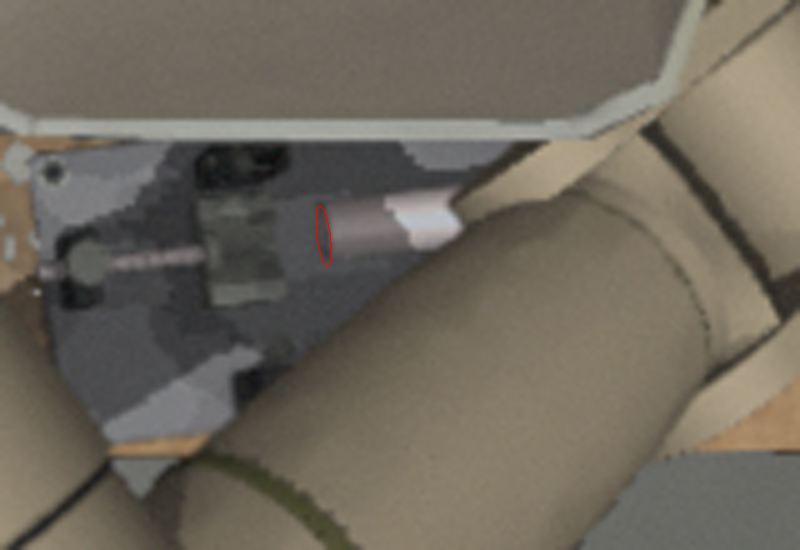

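Emit:
carry_out(
  steps=[0.7, 0, 0, 0, 0, 0, -1, 1.4, 0, 0, 0, 0, 0, -1, 0.7, 0, 0, 0, 0, 0, -1, 0, 0, 0.7, 0, 0, 0, -1, 0, 0, 1.2, 0, 0, 0, -1, 0, 0, 0.9, 0, 0, 0, -1, 0, 0, 0.5, 0, 0, 0, -1, 0, 0, 0, 0, 0, 0, -1, 0, 0, 0, 0, 0, 0, -1],
)

```text
time_s: 9.32
eef_pos: [476.9, -432.3, 57.0]
ee_rot: [-0.0, 0.665, 0.746, 0.0]
force: [0.7, -0.0, -1.7]
grip_width: 0.334
```

```bash
python3 snap.py 4; cat > ov.py <<'E'
import sys
from fit import *
from rig import readout
p=[473.27,-394.08,0.1155]
def inv(X):
    c,s=np.cos(p[2]),np.sin(p[2]); d=np.array(X[:2])-p[:2]; return np.array([c*d[0]+s*d[1],-s*d[0]+c*d[1]])
if __name__=="__main__":
    tag=sys.argv[1]; s=readout.sense(); j=inv(s['eef_pos']); z=s['eef_pos'][2]+float(sys.argv[2]) ; print(j,s['eef_pos'],s['force'])
    for n in("side","top"):
        x0,y0,x1,y1,S=(240,230,440,400,4) if n=="side" else (310,210,460,300,5)
        im=cv2.imread(f"pics/{n}{tag}.png"); c=cv2.resize(im[y0:y1,x0:x1],None,fx=S,fy=S,interpolation=cv2.INTER_CUBIC)
        a=np.linspace(0,2*np.pi,40)
        for ye in(-130,130):
            pts=[(proj(n,T(p,[j[0]+15*np.cos(k),j[1]+ye,z+15*np.sin(k)]))+.5-[x0,y0])*S for k in a]
            cv2.polylines(c,[np.array(pts).astype(int)],True,(0,0,255),1)
        cv2.imwrite(f"pics/ov_{n}{tag}.png",c)
E
python3 ov.py 4 11.6
```

```text
[ -0.48748446 -38.64189574] [ 477.23898586 -432.52061522   57.8913633 ] [ 0.13423145 -0.29461552 -1.10974997]
```

View pics/ov_side4.png

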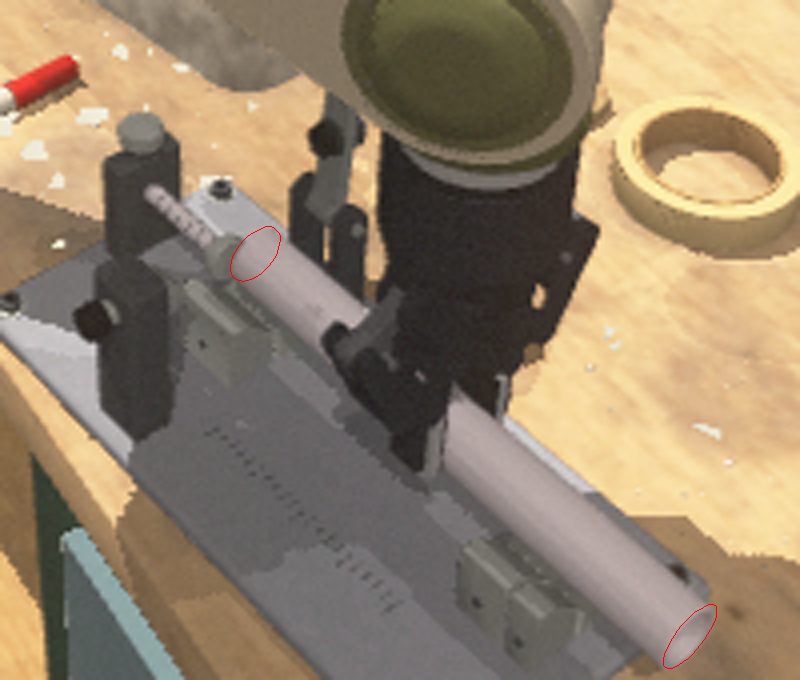

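View pics/ov_top4.png

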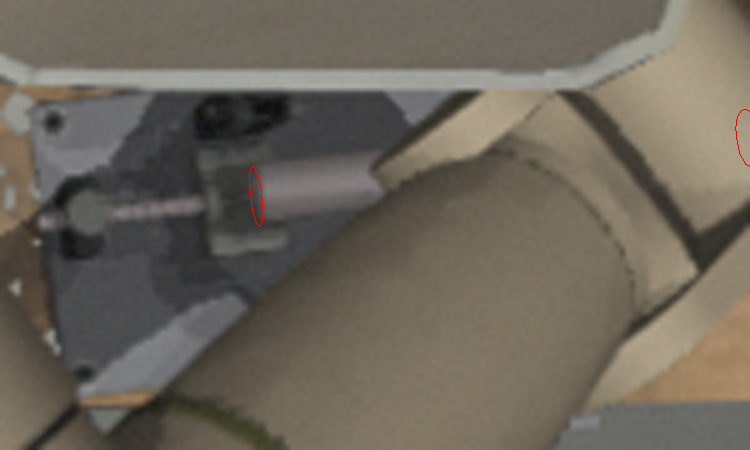

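Emit:
carry_out(
  steps=[0, 0, 0.5, 0, 0, 0, -1, 0, 0, 0.5, 0, 0, 0, -1, 0, 0, 0.3, 0, 0, 0, -1, 0, 0, 0, 0, 0, 0, -1, 0, 0, 0, 0, 0, 0, -1],
)

```text
time_s: 9.83
eef_pos: [477.0, -432.1, 44.3]
ee_rot: [-0.0, 0.665, 0.747, 0.0]
force: [-0.2, 0.6, -2.2]
grip_width: 0.332
```

```bash
python3 snap.py 5; python3 ov.py 5 11.6
```

```text
[ -0.50029999 -38.36057991] [ 477.19383593 -432.24265063   44.77460815] [-0.9208765  -0.258105   -1.75979686]
```

View pics/ov_side5.png

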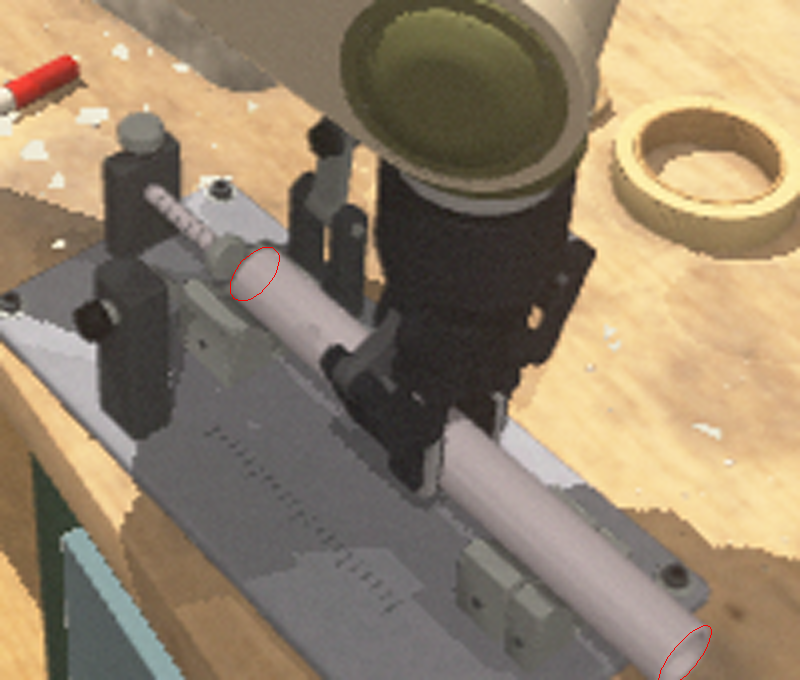

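View pics/ov_top5.png

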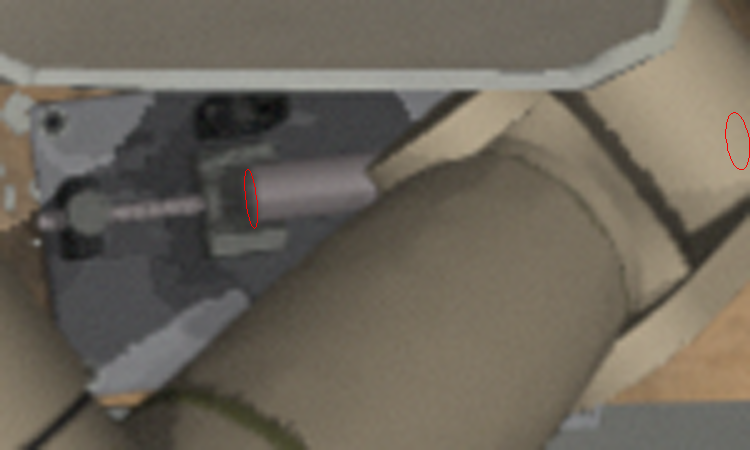

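Emit:
carry_out(
  steps=[0, 0, 0.2, 0, 0, 0, -1, 0, 0, 0.2, 0, 0, 0, -1, 0, 0, 0, 0, 0, 0, -1],
)

```text
time_s: 10.18
eef_pos: [477.1, -432.4, 40.9]
ee_rot: [0.0, 0.665, 0.747, -0.0]
force: [-0.8, -0.7, -0.1]
grip_width: 0.339
```

Emit:
carry_out(
  steps=[0, 0, 0.1, 0, 0, 0, -1, 0, 0, 0, 0, 0, 0, -1],
)

```text
time_s: 10.35
eef_pos: [477.2, -432.4, 40.7]
ee_rot: [0.0, 0.665, 0.747, -0.0]
force: [-3.1, 3.0, 7.8]
grip_width: 0.333
```

Emit:
carry_out(
  steps=[0, 0, 0.1, 0, 0, 0, -1, 0, 0, 0, 0, 0, 0, -1],
)

```text
time_s: 10.52
eef_pos: [477.2, -432.4, 40.7]
ee_rot: [0.0, 0.665, 0.747, -0.0]
force: [-5.2, 4.9, 14.8]
grip_width: 0.334
```

Emit:
carry_out(
  steps=[0, 0, -0.2, 0, 0, 0, 0, 0, 0, 0, 0, 0, 0, 0, 0, 0, 0, 0, 0, 0, 0, 0, 0, 0, 0, 0, 0, 0, 0, 0, 0, 0, 0, 0, 0],
)

```text
time_s: 10.93
eef_pos: [477.1, -432.1, 40.3]
ee_rot: [-0.0, 0.665, 0.746, 0.0]
force: [0.6, -0.3, 0.0]
grip_width: 0.498
```

```bash
python3 snap.py 6; python3 ov.py 6 11.6
```

```text
[ -0.6022838  -38.23084376] [ 477.07758037 -432.12553183   40.38082014] [-0.1513473   0.38660961 -0.2434444 ]
```

View pics/ov_side6.png

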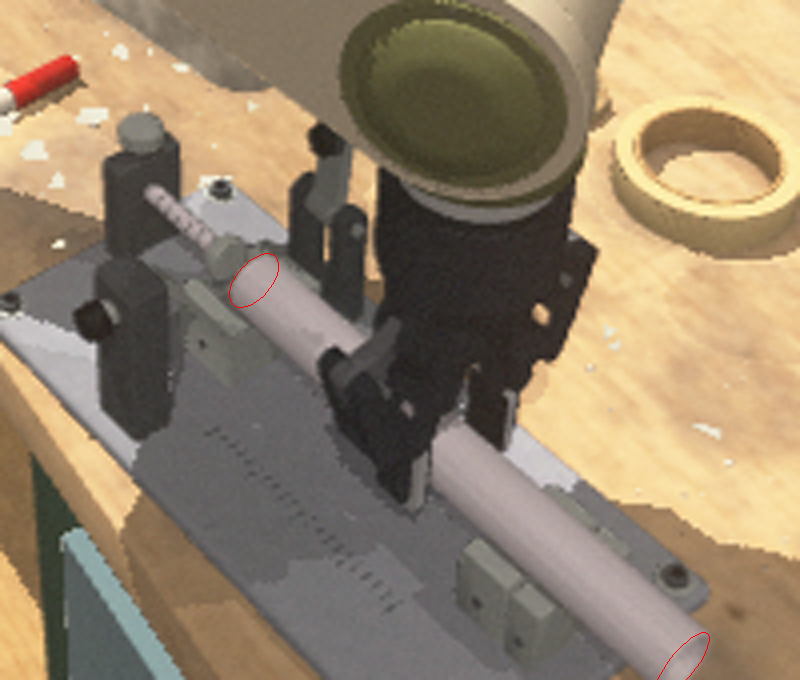

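View pics/ov_top6.png

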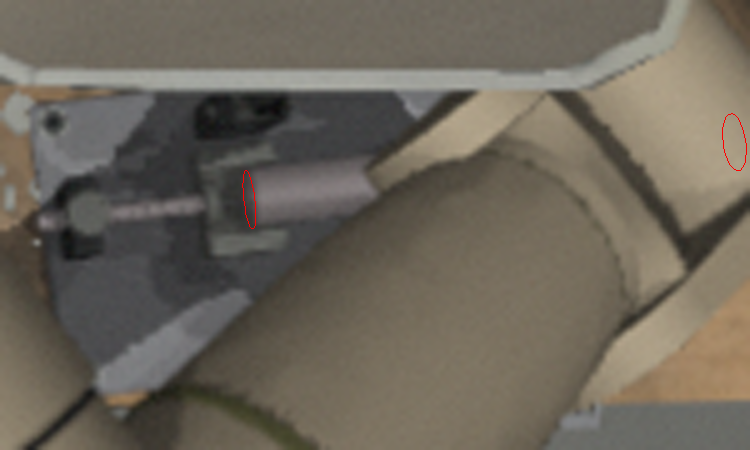

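Emit:
carry_out(
  steps=[0, 0, 0, 0, 0, 0, -1, 0, 0, 0, 0, 0, 0, -1, 0, 0, 0, 0, 0, 0, -1, 0, 0, 0, 0, 0, 0, -1, 0, 0, 0, 0, 0, 0, -1, 0, 0, 0, 0, 0, 0, -1],
  grip_force=20,
)

```text
time_s: 11.53
eef_pos: [476.9, -432.2, 40.6]
ee_rot: [-0.0, 0.665, 0.747, -0.0]
force: [-2.3, 0.5, 1.0]
grip_width: 0.345
```

Emit:
carry_out(
  steps=[0.3, 0, 0, 0, 0, 0, -1, 0.3, 0, 0, 0, 0, 0, -1, 0.2, 0, 0, 0, 0, 0, -1, 0, 0, 0, 0, 0, 0, -1],
)

```text
time_s: 11.87
eef_pos: [476.1, -423.9, 40.8]
ee_rot: [-0.0, 0.665, 0.747, -0.0]
force: [-4.0, -0.4, 1.4]
grip_width: 0.342
```

Emit:
carry_out(
  steps=[0.2, 0, 0, 0, 0, 0, -1, 0.1, 0, 0, 0, 0, 0, -1, 0, 0, 0, 0, 0, 0, -1],
)

```text
time_s: 12.12
eef_pos: [475.8, -421.2, 40.8]
ee_rot: [0.0, 0.665, 0.747, -0.0]
force: [-3.6, -1.9, 3.0]
grip_width: 0.339
```

Emit:
carry_out(
  steps=[0.1, 0, 0, 0, 0, 0, -1, 0, 0, 0, 0, 0, 0, -1],
)

```text
time_s: 12.28
eef_pos: [475.7, -420.4, 40.8]
ee_rot: [0.0, 0.665, 0.747, -0.0]
force: [-3.5, -3.0, 2.0]
grip_width: 0.343
```

Emit:
carry_out(
  steps=[0.1, 0, 0, 0, 0, 0, -1, 0, 0, 0, 0, 0, 0, -1],
)

```text
time_s: 12.45
eef_pos: [475.5, -419.4, 40.7]
ee_rot: [0.0, 0.665, 0.747, -0.0]
force: [-4.4, -2.1, 3.7]
grip_width: 0.342
```

Emit:
carry_out(
  steps=[0.1, 0, 0, 0, 0, 0, -1, 0, 0, 0, 0, 0, 0, -1],
)

```text
time_s: 12.62
eef_pos: [475.4, -418.4, 40.7]
ee_rot: [0.0, 0.665, 0.746, -0.0]
force: [-4.3, -3.6, 3.2]
grip_width: 0.338
```

Emit:
carry_out(
  steps=[0.1, 0, 0, 0, 0, 0, -1, 0, 0, 0, 0, 0, 0, -1],
)

```text
time_s: 12.78
eef_pos: [475.3, -417.5, 40.8]
ee_rot: [0.0, 0.665, 0.746, -0.0]
force: [-4.2, -3.8, 3.1]
grip_width: 0.34
```

```bash
python3 snap.py 7; python3 ov.py 7 11.6; python3 - <<'E'
from h import *
im=cv2.imread("pics/side7.png")[:,:,::-1]; crop("side",im,280,270,340,320,"pics/s7.png",12)
im=cv2.imread("pics/top7.png")[:,:,::-1]; crop("top",im,330,230,390,270,"pics/t7.png",12)
E
```

```text
[ -0.64429959 -23.45417254] [ 475.33293111 -417.45215537   40.74950457] [-3.51163794 -3.03854222  3.02542014]
```

View pics/s7.png

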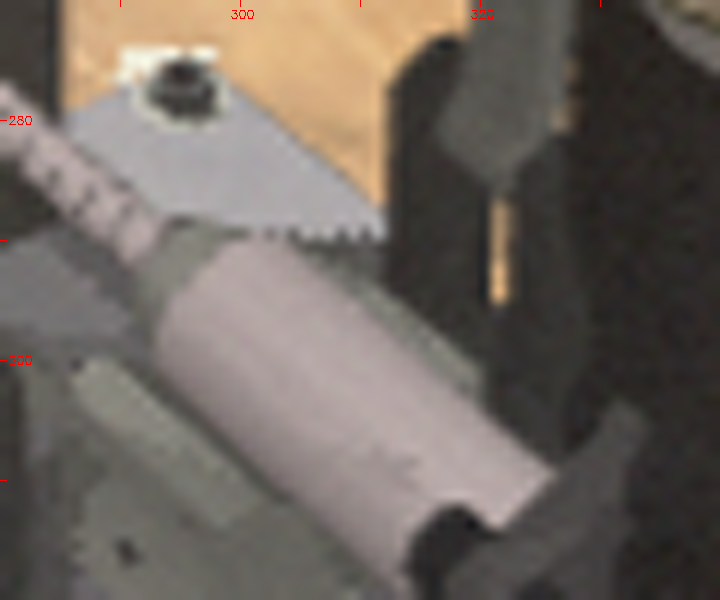

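View pics/t7.png

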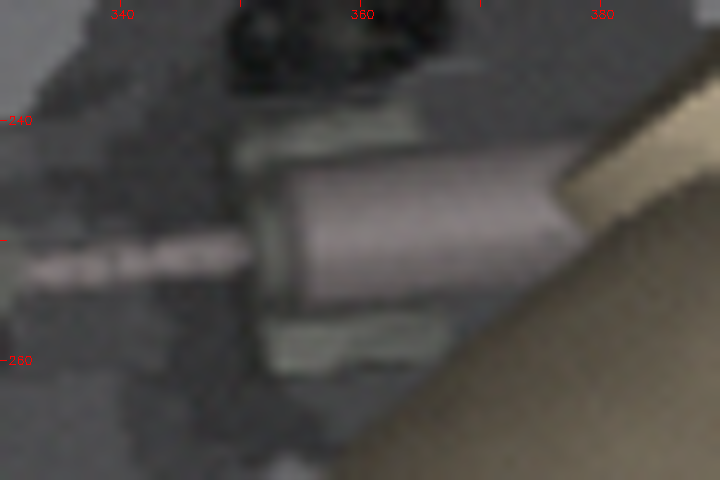

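Emit:
carry_out(
  steps=[0.1, 0, 0, 0, 0, 0, -1, 0, 0, 0, 0, 0, 0, -1],
)

```text
time_s: 13.05
eef_pos: [475.2, -416.5, 40.8]
ee_rot: [0.0, 0.665, 0.747, -0.0]
force: [-3.5, -3.6, 2.3]
grip_width: 0.342
```

Emit:
carry_out(
  steps=[0.1, 0, 0, 0, 0, 0, -1, 0, 0, 0, 0, 0, 0, -1],
)

```text
time_s: 13.22
eef_pos: [475.1, -415.5, 40.8]
ee_rot: [0.0, 0.665, 0.746, -0.0]
force: [-4.0, -3.5, 2.3]
grip_width: 0.343
```

Emit:
carry_out(
  steps=[0.1, 0, 0, 0, 0, 0, -1, 0, 0, 0, 0, 0, 0, -1],
)

```text
time_s: 13.38
eef_pos: [475.0, -414.6, 40.8]
ee_rot: [0.0, 0.665, 0.746, -0.0]
force: [-3.9, -3.7, 2.2]
grip_width: 0.341
```

```bash
python3 -c "
from rig import readout;s=readout.sense();print(s['force'],s['eef_pos'],s['tau'])"
```

```text
[-3.93160263 -3.69599785  2.21136227] [ 474.9619881  -414.62058531   40.77198507] [ 3.52698997e+00 -5.40043974e+01 -2.12720007e+01  1.15084447e+00
  1.44346864e-01  1.22779855e-02]
```

```bash
python3 snap.py 8; python3 ov.py 8 11.6; python3 - <<'E'
from h import *
im=cv2.imread("pics/side8.png")[:,:,::-1]; crop("side",im,280,270,340,320,"pics/s8.png",12)
im=cv2.imread("pics/top8.png")[:,:,::-1]; crop("top",im,330,230,390,270,"pics/t8.png",12)
E
```

```text
[ -0.68069234 -20.58930695] [ 474.96662406 -414.61057158   40.75615491] [-3.97611573 -3.45769633  2.18193082]
```

View pics/s8.png

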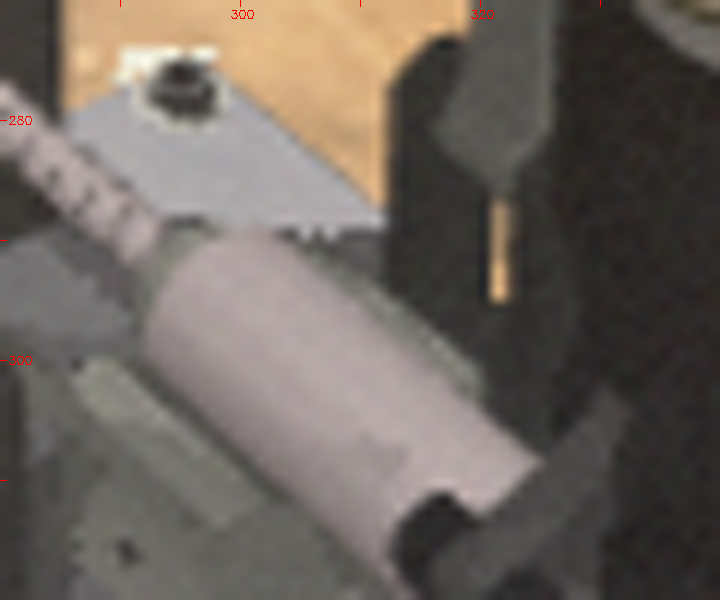

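View pics/t8.png

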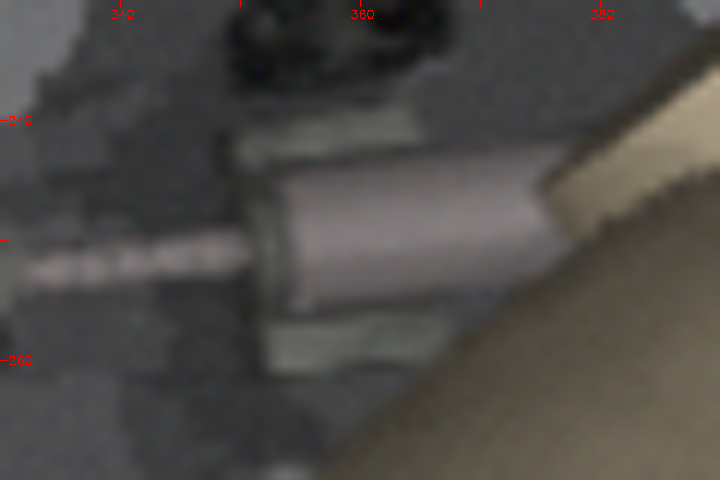

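View pics/ov_side8.png

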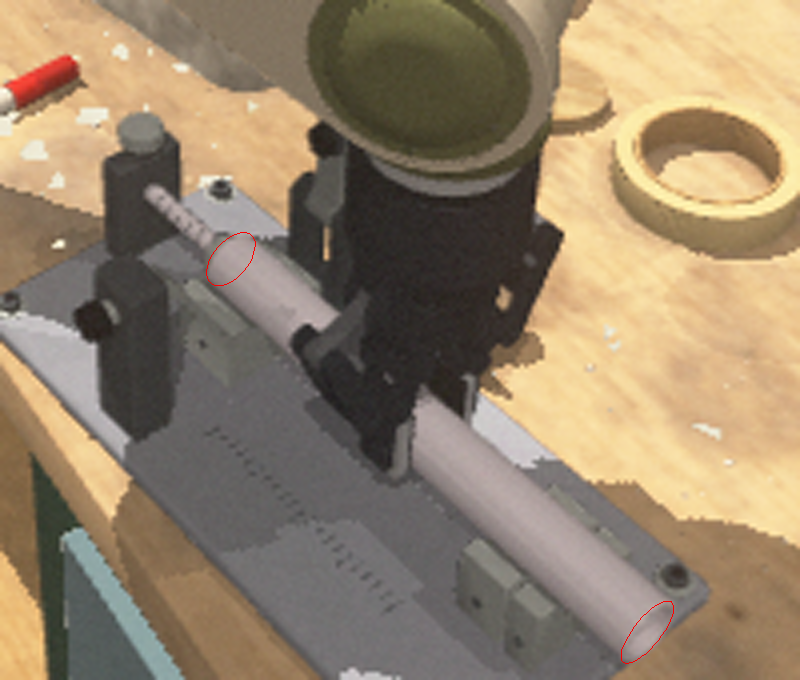

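Emit:
carry_out(
  steps=[0.1, 0, 0, 0, 0, 0, -1, 0, 0, 0, 0, 0, 0, -1],
)

```text
time_s: 13.65
eef_pos: [475.1, -414.6, 40.9]
ee_rot: [0.001, 0.665, 0.746, -0.001]
force: [-2.7, -6.7, -0.2]
grip_width: 0.34
```

Emit:
carry_out(
  steps=[0.1, 0, 0, 0, 0, 0, -1, 0, 0, 0, 0, 0, 0, -1],
)

```text
time_s: 13.82
eef_pos: [475.4, -414.5, 41.2]
ee_rot: [0.003, 0.665, 0.746, -0.001]
force: [-0.7, -12.6, -1.9]
grip_width: 0.343
```

Emit:
carry_out(
  steps=[-0.1, 0, 0, 0, 0, 0, -1, 0, 0, 0, 0, 0, 0, -1],
)

```text
time_s: 13.98
eef_pos: [475.3, -414.6, 41.1]
ee_rot: [0.002, 0.665, 0.746, -0.001]
force: [-2.3, -7.3, 1.4]
grip_width: 0.344
```

Emit:
carry_out(
  steps=[0, 0, 0, 0, 0, 0, 0, 0, 0, 0, 0, 0, 0, 0, 0, 0, 0, 0, 0, 0, 0, 0, 0, 0, 0, 0, 0, 0.3, 0, 0, 0, 0, 0, 0, 0.3],
)

```text
time_s: 14.4
eef_pos: [475.1, -412.9, 40.4]
ee_rot: [-0.0, 0.665, 0.747, 0.0]
force: [-0.1, 0.1, -0.5]
grip_width: 0.654
```

```bash
python3 snap.py 9; python3 ov.py 9 11.6; python3 - <<'E'
from h import *
im=cv2.imread("pics/side9.png")[:,:,::-1]; crop("side",im,280,270,340,320,"pics/s9.png",12)
im=cv2.imread("pics/top9.png")[:,:,::-1]; crop("top",im,330,230,390,270,"pics/t9.png",12)
for s in [("top",0),]:
    X,r=tri([("side",338.5-.0,245),("side",338.5,245)]) if 0 else (None,None)
from fit import T
p=[473.27,-394.08,0.1155]
import math
# knob now for opening th
for th in (1.4,1.5,1.57,1.65,1.75,1.85,1.95):
    a=math.pi-th # strap dir angle in jig xz from hinge : shut -> -x
    d=np.array([math.cos(a)*1,math.sin(a)]); 
    d=np.array([-math.cos(th),math.sin(th)]); nrm=np.array([math.sin(th),math.cos(th)])
    k=74*d+31*nrm; X=T(p,[44+k[0],90,76+k[1]]); print(th,(44+k[0],76+k[1]),X.round(1),proj("side",X).round(1))
E
```

```text
[ -0.48376944 -19.09279149] [ 474.98977144 -413.10133291   40.51770001] [-0.56571662 -0.40587725 -0.10517085]
1.4 (np.float64(61.97137305502443), np.float64(154.19226144905352)) [ 524.5 -297.5  154.2] [330.9 245.2]
1.5 (np.float64(69.68779166131567), np.float64(152.00748226039883)) [ 532.1 -296.6  152. ] [334.  244.5]
1.57 (np.float64(74.94106199429261), np.float64(150.02466266498848)) [ 537.3 -296.   150. ] [336.  244.3]
1.65 (np.float64(80.75776165376979), np.float64(147.31526455258125)) [ 543.1 -295.4  147.3] [338.3 244.2]
1.75 (np.float64(87.69377247115446), np.float64(143.28933234353707)) [ 550.  -294.6  143.3] [340.9 244.5]
1.85 (np.float64(94.19320955724825), np.float64(138.5910673686123)) [ 556.5 -293.8  138.6] [343.3 245.1]
1.95 (np.float64(100.19113268511518), np.float64(133.26741313839642)) [ 562.4 -293.1  133.3] [345.4 246.1]
```

View pics/s9.png

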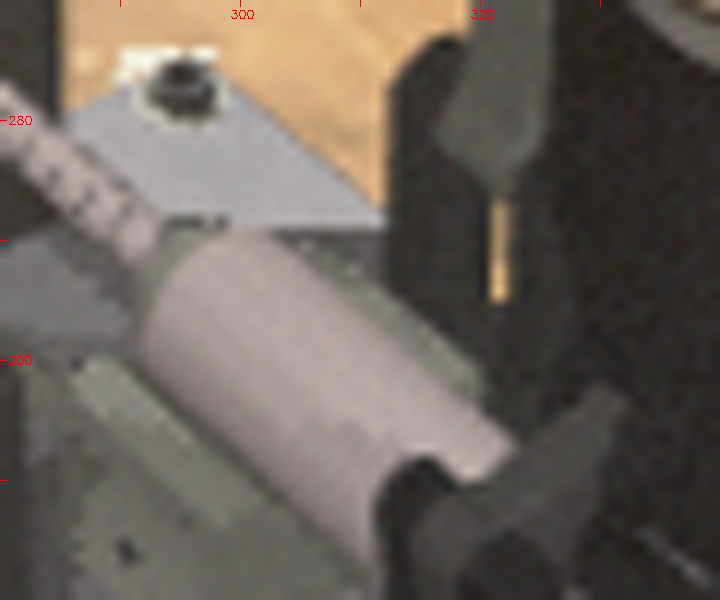

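View pics/ov_side9.png

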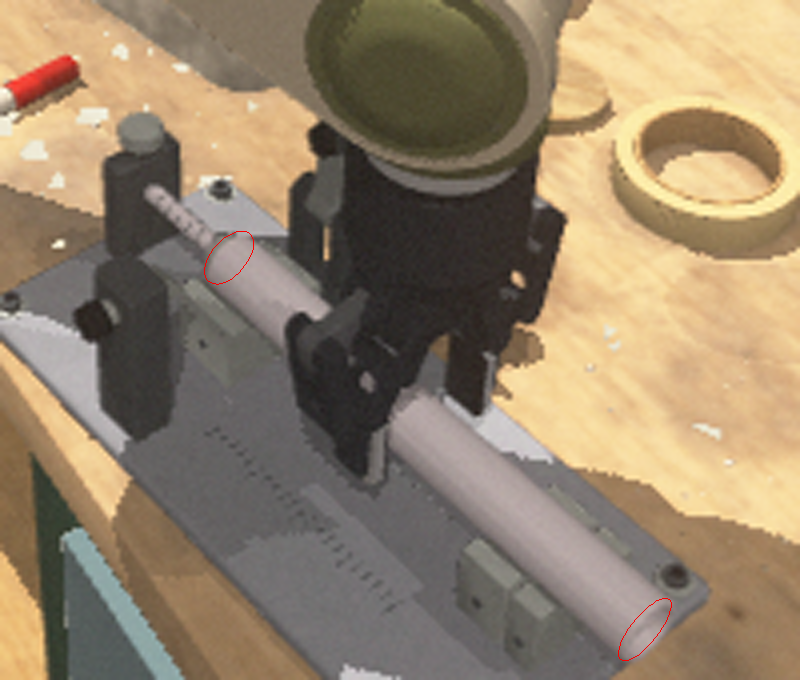

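Emit:
carry_out(
  steps=[0, 0, -1, 0, 0, 0, 0.3, 0, 0, -2, 0, 0, 0, 0.3, 0, 0, -2, 0, 0, 0, 0.3, 0, 0, -1, 0, 0, 0, 0.3, 0, -1.5, 0, 0, 0, 0, 0.5, 0, -2.5, 0, 0, 0, 0, 1, 0, -2.5, 0, 0, 0, 0, 1, 0, -2.5, -1.0, 0, 0, 0, 1, 0, -2.5, -2.0, 0, 0, 0, 1, 0, -1.5, -2.0, 0, 0, 0, 1, 0, 0, -1.5, 0, 0, 0, 1, 0, 0, 0, 0, 0, 0, 1],
)

```text
time_s: 15.5
eef_pos: [345.7, -429.5, 169.0]
ee_rot: [0.003, 0.666, 0.746, -0.001]
force: [0.8, -0.3, 0.4]
grip_width: 0.999
```

Emit:
carry_out(
  steps=[0, 0, 0, 0, 0, 1.4, 1, 0, 0, 0, 0, 0, 1.4, 1, 0, 0, 0, 0, 0, 1.4, 1, 0, 0, 0, 0, 0, 1.4, 1, 0, 0, 0, 0, 0, 1.4, 1, 0, 0, 0, 0, 0, 1.4, 1, 0, 0, 0, 0, 0, 1.4, 1, 0, 0, 0, 0, 0, 1.4, 1, 0, 0, 0, 0, 0, 1.4, 1, 0, 0, 0, 0, 0, 1.4, 1, 0, 0, 0, 0, 0, 1.4, 1, 0, 0, 0, 0, 0, 1.4, 1, 0, 0, 0, 0, 0, 1.2, 1, 0, 0, 0, 0, 0, 0, 1],
)

```text
time_s: 16.67
eef_pos: [346.1, -427.8, 164.8]
ee_rot: [-0.001, 0.998, 0.056, -0.0]
force: [-0.2, 1.1, 0.6]
grip_width: 1.0
```

```bash
cat >> plan.py <<'E'
def jigR(beta):  # tool y = -jig y, tool z tilted beta toward +jig x
    a=0.1155; J=Ro.from_euler('z',a)
    y=np.array([0,-1.,0]); z=np.array([np.sin(beta),0,-np.cos(beta)]); x=np.cross(y,z)
    return J*Ro.from_matrix(np.c_[x,y,z])
E
python3 snap.py 10; python3 - <<'E'
from plan import *
from ov import *
tgt(T(p,[-20,90,150]),jigR(np.radians(0)))
s=readout.sense(); print(inv(s['eef_pos']))
im=cv2.imread("pics/side10.png")[:,:,::-1]; crop("side",im,240,230,440,400,"pics/s10.png",4)
im=cv2.imread("pics/top10.png")[:,:,::-1]; crop("top",im,330,230,390,270,"pics/t10.png",12)
E
```

```text
pos [ 346.  -427.9  165. ] F [ 0.3  0.3 -0.5] w 0.998 shift cm (cur tool axes) [ 11.07  -10.856   1.508] rot [-0.01  0.    0.04] tool axes
 [[ 0.993  0.118 -0.   ]
 [ 0.118 -0.993  0.001]
 [-0.    -0.001 -1.   ]] 
q [-1.1   0.43  1.51  0.    1.2   0.35] t 16.7667
[-130.35714025  -18.91540719]
```

View pics/side10.png

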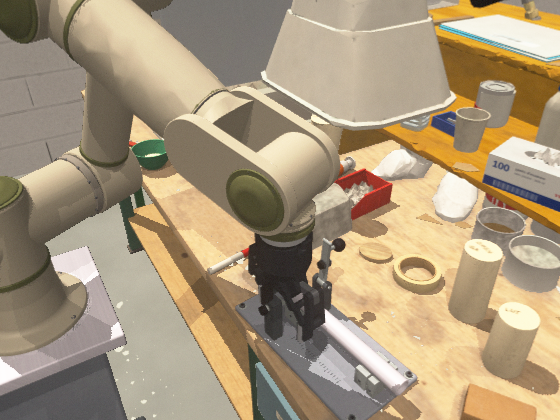

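View pics/s10.png

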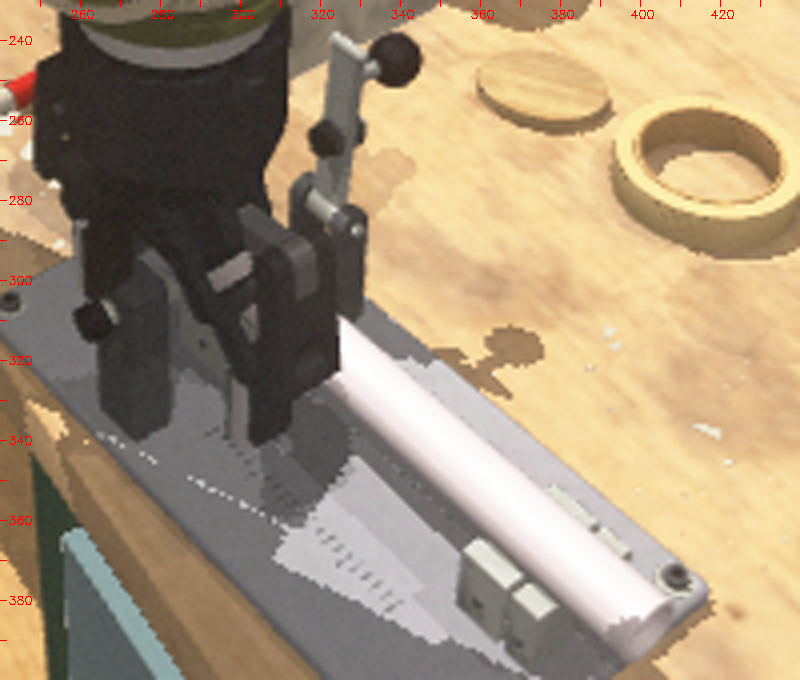

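View pics/top10.png

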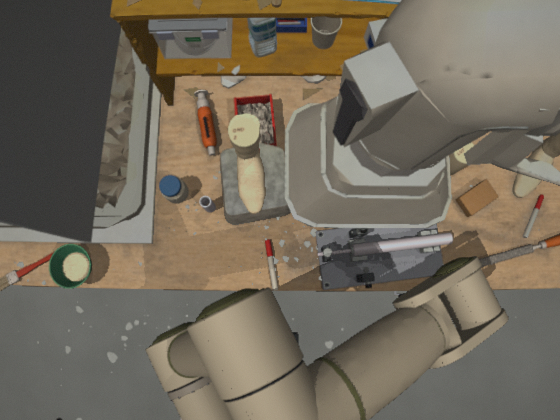

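Emit:
carry_out(
  steps=[0, -1.5, 0, 0, 1.0, 0, 1, 0, -2, 0, 0, 1.0, 0, 1, 0, -2, 0, 0, 1.0, 0, 1, 0, -2, 0, 0, 1.0, 0, 1, 0, -1.8, 0, 0, 1.0, 0, 1, 0, -1.0, 0, 0, 1.0, 0, 1, 0, -0.55, 0, 0, 1.0, 0, 1, 0, 0, 0, 0, 0, 0, 1, 0, 0, 0, 0, 0, 0, 1],
)

```text
time_s: 17.52
eef_pos: [332.8, -320.7, 165.4]
ee_rot: [-0.017, 0.952, 0.055, 0.299]
force: [0.6, 0.6, -0.0]
grip_width: 0.999
```

```bash
python3 - <<'E'
from plan import *
from ov import *
tgt(T(p,[-20,90,150]),jigR(np.radians(35)))
s=readout.sense(); print(inv(s['eef_pos']))
E
```

```text
pos [ 332.8 -320.7  165.4] F [ 0.6  0.6 -0. ] w 0.999 shift cm (cur tool axes) [ 8.231 -0.106  7.61 ] rot [ 0.01  0.03 -0.  ] tool axes
 [[ 0.815  0.115  0.568]
 [ 0.094 -0.993  0.065]
 [ 0.572  0.    -0.82 ]] 
q [-1.37  0.15  2.03  0.73  1.03 -0.32] t 17.5167
[-131.03996173   89.02643358]
```

Emit:
carry_out(
  steps=[0.8, -0.1, 0.7, 0, 0, 0, 1, 1.5, 0, 1.4, 0, 0, 0, 1, 1.9, 0, 1.8, 0, 0, 0, 1, 1.9, 0, 1.7, 0, 0, 0, 1, 1.4, 0, 1.3, 0, 0, 0, 1, 0.7, 0, 0.7, 0, 0, 0, 1, 0, 0, 0, 0, 0, 0, 1, 0, 0, 0, 0, 0, 0, 1],
)

```text
time_s: 18.18
eef_pos: [443.4, -306.6, 150.3]
ee_rot: [-0.017, 0.952, 0.056, 0.3]
force: [-0.8, -0.3, -0.5]
grip_width: 1.001
```

```bash
python3 snap.py 11; python3 - <<'E'
from plan import *
from ov import *
tgt(T(p,[92,90,131]),jigR(np.radians(35)))
s=readout.sense(); print(inv(s['eef_pos']))
E
```

```text
pos [ 442.7 -307.1  150.5] F [-0.3 -0.9  0.4] w 1.0 shift cm (cur tool axes) [ 8.085 -0.019  8.038] rot [ 0.01  0.01 -0.01] tool axes
 [[ 0.814  0.114  0.569]
 [ 0.094 -0.993  0.065]
 [ 0.573  0.001 -0.819]] 
q [-1.1   0.28  1.91  0.77  0.87 -0.13] t 18.2833
[-20.32384788  89.93325285]
```

View pics/side11.png

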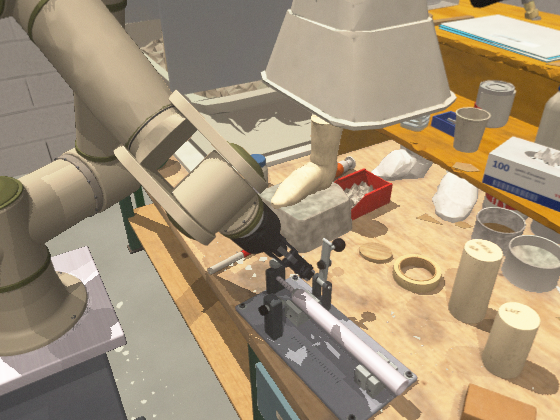

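View pics/top11.png

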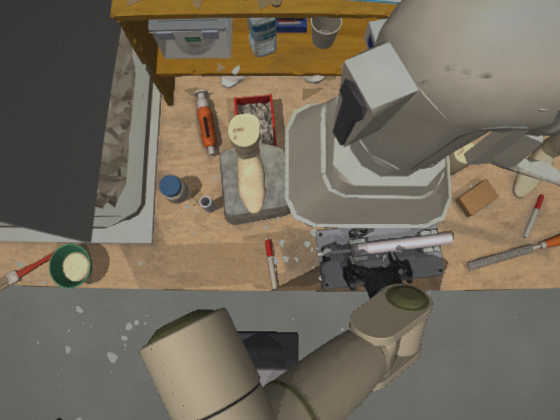

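Emit:
carry_out(
  steps=[0.8, 0, 0.8, 0, 0, 0, 1, 1.5, 0, 1.5, 0, 0, 0, 1, 1.8, 0, 1.8, 0, 0, 0, 1, 1.8, 0, 1.8, 0, 0, 0, 1, 1.2, 0, 1.2, 0, 0, 0, 1, 0.6, 0, 0.6, 0, 0, 0, 1, 0.35, 0, 0.3, 0, 0, 0, 1, 0, 0, 0, 0, 0, 0, 1, 0, 0, 0, 0, 0, 0, 1],
)

```text
time_s: 19.03
eef_pos: [553.9, -294.2, 131.1]
ee_rot: [-0.017, 0.952, 0.055, 0.3]
force: [0.0, 0.7, 0.0]
grip_width: 0.996
```

```bash
python3 snap.py 12; python3 - <<'E'
from plan import *
from ov import *
tgt(T(p,[92,90,131]),jigR(np.radians(35)))
s=readout.sense(); print(inv(s['eef_pos']))
im=cv2.imread("pics/side12.png")[:,:,::-1]; crop("side",im,240,180,400,320,"pics/s12.png",5)
E
```

```text
pos [ 553.7 -294.4  131.3] F [ 0.1  0.7 -0.1] w 0.999 shift cm (cur tool axes) [ 0.032 -0.023  0.054] rot [ 0.01 -0.   -0.01] tool axes
 [[ 0.814  0.114  0.57 ]
 [ 0.093 -0.994  0.065]
 [ 0.574  0.    -0.819]] 
q [-0.88  0.45  1.71  0.76  0.77  0.07] t 19.1333
[91.42148434 89.77521581]
```

View pics/s12.png

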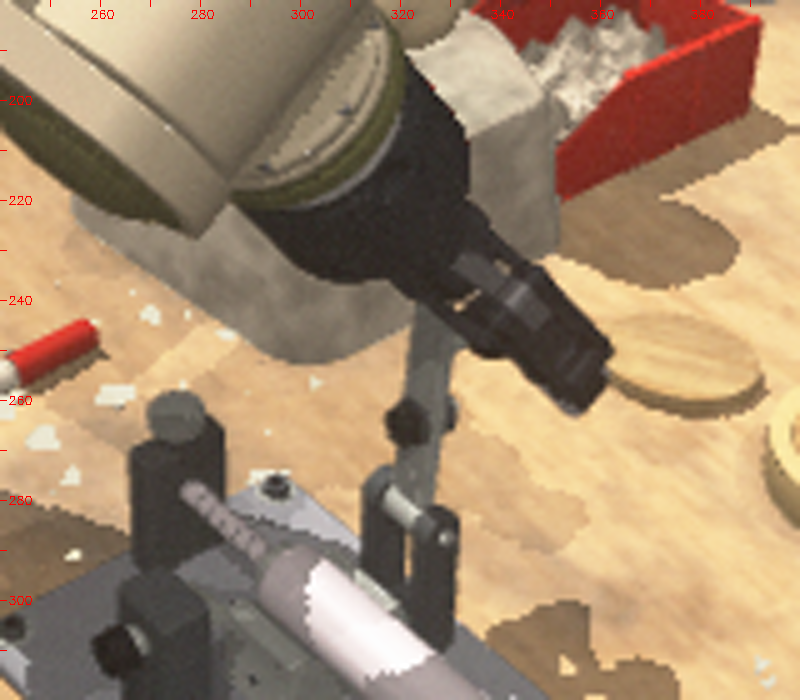

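View pics/side12.png

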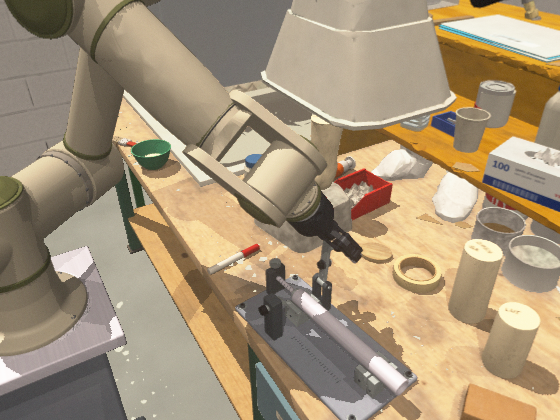

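Emit:
carry_out(
  steps=[0, 0, 0, 0, 0, 0, -1, 0, 0, 0, 0, 0, 0, -1, 0, 0, 0, 0, 0, 0, -1, 0, 0, 0, 0, 0, 0, -1, 0, 0, 0, 0, 0, 0, -1, 0, 0, 0, 0, 0, 0, -1, 0, 0, 0, 0, 0, 0, -1, 0, 0, 0, 0, 0, 0, -1, 0, 0, 0, 0, 0, 0, -1, 0, 0, 0, 0, 0, 0, -1, 0, 0, 0, 0, 0, 0, -1],
  grip_force=35,
)

```text
time_s: 20.05
eef_pos: [554.4, -294.2, 131.1]
ee_rot: [-0.017, 0.952, 0.055, 0.3]
force: [-1.0, -3.1, -0.4]
grip_width: 0.281
```

```bash
python3 - <<'E'
from plan import *
from ov import *
s=readout.sense(); print(inv(s['eef_pos']),s['force'],s['wrist_torque'])
E
```

```text
[92.10643821 89.87936106] [-1.01184223 -3.13762951 -0.36449904] [-0.39018858  0.2956373  -0.22077233]
```

```bash
cat > arc.py <<'E'
import numpy as np
def k(th):
    d=np.array([-np.cos(th),np.sin(th)]); n=np.array([np.sin(th),np.cos(th)])
    return np.array([44,76])+74*d+31*n
def steps(a,b,n,beta=np.radians(35)):
    ths=np.linspace(a,b,n+1); out=[]
    for t0,t1 in zip(ths[:-1],ths[1:]):
        d=(k(t1)-k(t0))/10; out.append((round(t1,3),(d@[np.cos(beta),np.sin(beta)]).round(3),(d@[np.sin(beta),-np.cos(beta)]).round(3),k(t1).round(1)))
    return out
if __name__=="__main__":
    for r in steps(1.65,0.25,14): print(r)
E
python3 arc.py
```

```text
(np.float64(1.55), np.float64(-0.408), np.float64(-0.69), array([ 73.5, 150.6]))
(np.float64(1.45), np.float64(-0.475), np.float64(-0.646), array([ 65.9, 153.2]))
(np.float64(1.35), np.float64(-0.537), np.float64(-0.595), array([ 58., 155.]))
(np.float64(1.25), np.float64(-0.594), np.float64(-0.539), array([ 50.1, 156. ]))
(np.float64(1.15), np.float64(-0.645), np.float64(-0.477), array([ 42.1, 156.2]))
(np.float64(1.05), np.float64(-0.689), np.float64(-0.41), array([ 34.1, 155.6]))
(np.float64(0.95), np.float64(-0.727), np.float64(-0.339), array([ 26.2, 154.2]))
(np.float64(0.85), np.float64(-0.757), np.float64(-0.265), array([ 18.5, 152.1]))
(np.float64(0.75), np.float64(-0.78), np.float64(-0.188), array([ 11. , 149.1]))
(np.float64(0.65), np.float64(-0.794), np.float64(-0.109), array([  3.9, 145.5]))
(np.float64(0.55), np.float64(-0.801), np.float64(-0.029), array([ -2.9, 141.1]))
(np.float64(0.45), np.float64(-0.8), np.float64(0.051), array([ -9.1, 136.1]))
(np.float64(0.35), np.float64(-0.791), np.float64(0.13), array([-14.9, 130.5]))
(np.float64(0.25), np.float64(-0.774), np.float64(0.209), array([-20. , 124.3]))
```

Emit:
carry_out(
  steps=[-0.2, 0, -0.35, 0, 0, 0, -1, -0.21, 0, -0.34, 0, 0, 0, -1, -0.48, 0, -0.65, 0, 0, 0, -1, -0.54, 0, -0.6, 0, 0, 0, -1, -0.59, 0, -0.54, 0, 0, 0, -1, 0, 0, 0, 0, 0, 0, -1],
)

```text
time_s: 20.55
eef_pos: [523.0, -298.0, 140.1]
ee_rot: [-0.017, 0.952, 0.054, 0.3]
force: [-0.2, -3.6, -0.4]
grip_width: 0.273
```

```bash
python3 snap.py 13; python3 - <<'E'
from plan import *
from ov import *
from arc import k
s=readout.sense(); g=inv(s['eef_pos']); print(g,s['eef_pos'][2],s['force'],"grasp",g[0]-10.9,s['eef_pos'][2]+15.6,k(1.25),s['grip_width'])
im=cv2.imread("pics/side13.png")[:,:,::-1]; crop("side",im,240,180,400,320,"pics/s13.png",5)
E
```

```text
[61.2240528  89.75546619] 140.0577607895957 [-0.21567244 -5.35775863  0.98765521] grasp 50.32405279521342 155.6577607895957 [ 50.08466838 155.99985507] 0.2808661531964542
```

View pics/s13.png

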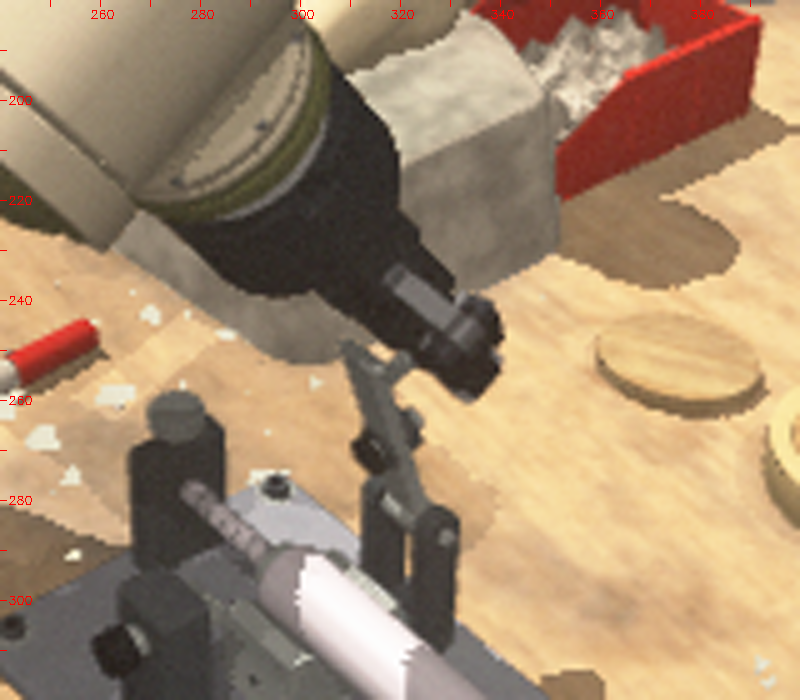

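Emit:
carry_out(
  steps=[-0.64, 0.03, -0.48, 0, 0, 0, -1, -0.69, 0.03, -0.41, 0, 0, 0, -1, -0.73, 0, -0.34, 0, 0, 0, -1, -0.76, 0, -0.26, 0, 0, 0, -1, -0.78, 0, -0.19, 0, 0, 0, -1, -0.79, 0, -0.11, 0, 0, 0, -1, -0.8, 0, -0.03, 0, 0, 0, -1, -0.8, 0, 0.05, 0, 0, 0, -1, -0.79, 0, 0.13, 0, 0, 0, -1, -0.39, 0, 0.1, 0, 0, 0, -1, -0.38, 0, 0.11, 0, 0, 0, -1, 0, 0, 0, 0, 0, 0, -1, 0, 0, 0, 0, 0, 0, -1],
)

```text
time_s: 21.73
eef_pos: [453.4, -306.6, 107.7]
ee_rot: [-0.017, 0.952, 0.054, 0.3]
force: [-4.5, -4.7, 3.6]
grip_width: 0.275
```

```bash
python3 snap.py 14; python3 - <<'E'
from plan import *
from ov import *
from arc import k,steps
s=readout.sense(); g=inv(s['eef_pos']); print(g,s['eef_pos'][2],s['force'],"grasp",g[0]-10.9,s['eef_pos'][2]+15.6,k(.25),s['grip_width'])
for r in steps(.25,0.15,2)+steps(.15,-.01,8):print(r)
im=cv2.imread("pics/side14.png")[:,:,::-1]; crop("side",im,240,200,400,330,"pics/s14.png",5)
im=cv2.imread("pics/top14.png")[:,:,::-1]; crop("top",im,310,210,450,300,"pics/t14.png",5)
E
```

```text
[-9.61315708 89.27712764] 107.77710466206344 [-4.55311913 -4.67586643  3.98654958] grasp -20.513157082033118 123.37710466206343 [-20.02999647 124.34417806] 0.28214080144382364
(np.float64(0.2), np.float64(-0.378), np.float64(0.133), array([-22.4, 121.1]))
(np.float64(0.15), np.float64(-0.371), np.float64(0.152), array([-24.5, 117.7]))
(np.float64(0.13), np.float64(-0.146), np.float64(0.066), array([-25.4, 116.3]))
(np.float64(0.11), np.float64(-0.145), np.float64(0.069), array([-26.1, 114.9]))
(np.float64(0.09), np.float64(-0.144), np.float64(0.072), array([-26.9, 113.5]))
(np.float64(0.07), np.float64(-0.142), np.float64(0.075), array([-27.7, 112.1]))
(np.float64(0.05), np.float64(-0.141), np.float64(0.077), array([-28.4, 110.7]))
(np.float64(0.03), np.float64(-0.139), np.float64(0.08), array([-29. , 109.2]))
(np.float64(0.01), np.float64(-0.137), np.float64(0.083), array([-29.7, 107.7]))
(np.float64(-0.01), np.float64(-0.136), np.float64(0.086), array([-30.3, 106.3]))
```

View pics/s14.png

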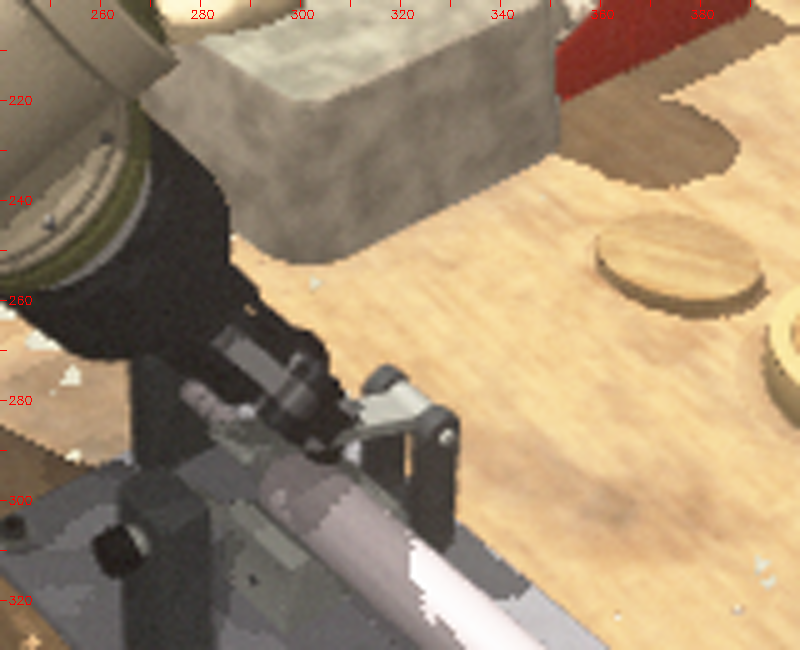

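View pics/t14.png

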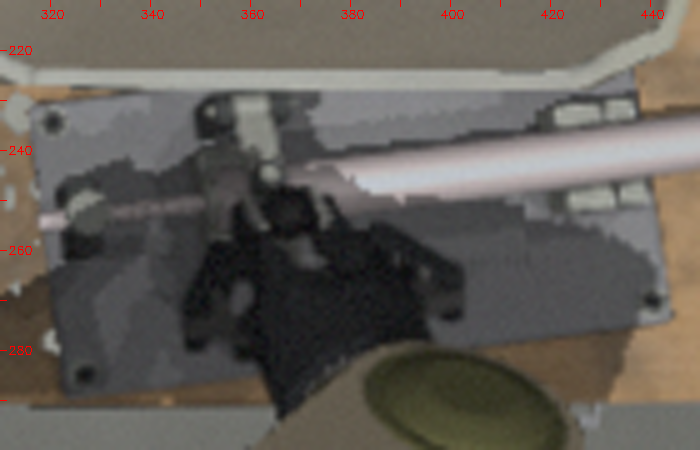

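Emit:
carry_out(
  steps=[-0.38, 0.05, 0.13, 0, 0, 0, -1, -0.37, 0, 0.15, 0, 0, 0, -1, 0, 0, 0, 0, 0, 0, -1],
  grip_force=50,
)

```text
time_s: 22.08
eef_pos: [449.0, -307.1, 100.9]
ee_rot: [-0.017, 0.952, 0.055, 0.3]
force: [-2.0, -3.8, 1.2]
grip_width: 0.273
```

```bash
cat > st.py <<'E'
from ov import *
from arc import k
from scipy.optimize import minimize_scalar
s=readout.sense(); g=inv(s['eef_pos']); G=np.array([g[0]-10.9,s['eef_pos'][2]+15.6])
f=s['force']; c,sn=np.cos(.1155),np.sin(.1155); fj=[c*f[0]+sn*f[1],-sn*f[0]+c*f[1],f[2]]
r=minimize_scalar(lambda t:((k(t)-G)**2).sum(),bounds=(-.3,2),method='bounded')
print("jig tcp",g.round(1),"grasp xz",G.round(1),"th",round(r.x,3),"miss",(G-k(r.x)).round(1),"Fjig",np.round(fj,1),"w",round(s['grip_width'],3),s['time_s'])
E
python3 st.py
```

```text
jig tcp [-14.1  89.2] grasp xz [-25.  116.5] th 0.134 miss [ 0.2 -0.1] Fjig [-2.4 -3.6  1.2] w 0.273 22.0833
```

Emit:
carry_out(
  steps=[-0.145, 0, 0.07, 0, 0, 0, -1, 0, 0, 0, 0, 0, 0, -1],
)

```text
time_s: 22.25
eef_pos: [448.5, -307.2, 100.0]
ee_rot: [-0.017, 0.952, 0.055, 0.3]
force: [-5.6, -2.4, 5.7]
grip_width: 0.272
```

Emit:
carry_out(
  steps=[-0.145, 0, 0.07, 0, 0, 0, -1, 0, 0, 0, 0, 0, 0, -1],
)

```text
time_s: 22.42
eef_pos: [447.8, -307.3, 98.8]
ee_rot: [-0.017, 0.952, 0.055, 0.3]
force: [-8.8, -1.6, 7.1]
grip_width: 0.27
```

```bash
python3 st.py
```

```text
jig tcp [-15.3  89.1] grasp xz [-26.2 114.4] th 0.104 miss [ 0.1 -0.1] Fjig [-8.9 -0.5  7.1] w 0.27 22.4167
```

Emit:
carry_out(
  steps=[-0.2, 0, 0.04, 0, 0, 0, -1, 0, 0, 0, 0, 0, 0, -1],
)

```text
time_s: 22.58
eef_pos: [446.6, -307.4, 97.1]
ee_rot: [-0.017, 0.952, 0.055, 0.3]
force: [-2.4, -3.5, 2.9]
grip_width: 0.269
```

```bash
python3 st.py
```

```text
jig tcp [-16.5  89.2] grasp xz [-27.4 112.7] th 0.078 miss [-0.1  0. ] Fjig [-2.8 -3.2  2.9] w 0.269 22.5833
```

Emit:
carry_out(
  steps=[-0.15, 0, 0.07, 0, 0, 0, -1, 0, 0, 0, 0, 0, 0, -1],
)

```text
time_s: 22.75
eef_pos: [445.8, -307.6, 95.7]
ee_rot: [-0.017, 0.952, 0.055, 0.3]
force: [-5.0, -3.6, 4.8]
grip_width: 0.27
```

Emit:
carry_out(
  steps=[-0.15, 0, 0.07, 0, 0, 0, -1, 0, 0, 0, 0, 0, 0, -1],
)

```text
time_s: 22.92
eef_pos: [444.6, -307.7, 94.0]
ee_rot: [-0.017, 0.952, 0.055, 0.3]
force: [-7.4, -3.0, 3.9]
grip_width: 0.257
```

```bash
python3 st.py
```

```text
jig tcp [-18.5  89.1] grasp xz [-29.4 109.6] th 0.032 miss [-0.5  0.2] Fjig [-7.7 -2.2  3.9] w 0.257 22.9167
```

```bash
python3 snap.py 15; python3 - <<'E'
from h import *
im=cv2.imread("pics/side15.png")[:,:,::-1]; crop("side",im,240,220,360,330,"pics/s15.png",6)
im=cv2.imread("pics/top15.png")[:,:,::-1]; crop("top",im,330,215,400,300,"pics/t15.png",7)
E
```

```text
(no output)
```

View pics/s15.png

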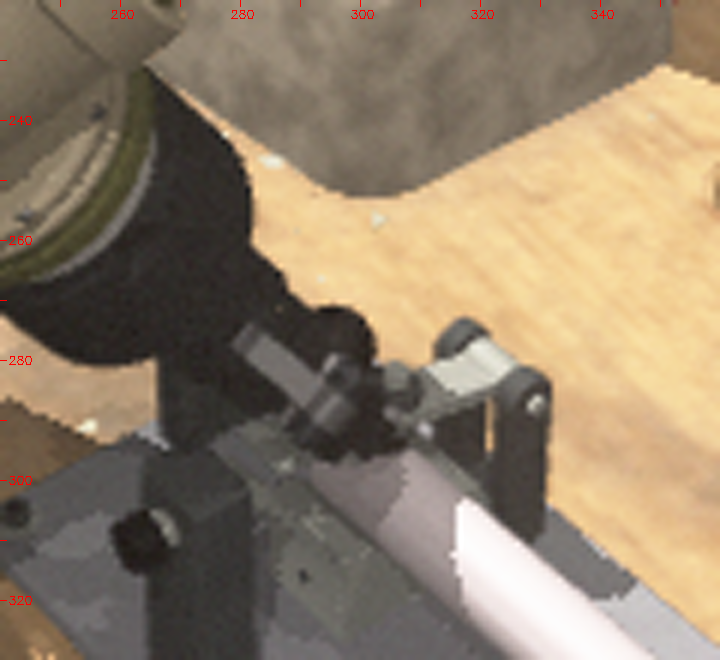

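View pics/t15.png

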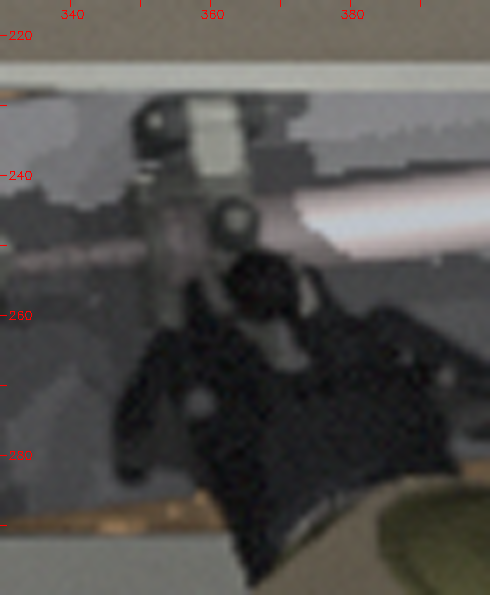

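Emit:
carry_out(
  steps=[0, 0, 0, 0, 0, 0, 0, 0, 0, 0, 0, 0, 0, 0.5, 0, 0, 0, 0, 0, 0, 1, 0, 0, 0, 0, 0, 0, 1, 0, 0, -1, 0, 0, 0, 1, 0, 0, -2, 0, 0, 0, 1, 0, 0, -2, 0, 0, 0, 1, 0, 0, -1, 0, 0, 0, 1, 0, 0, 0, 0, -1, 0, 0, 0, 0, 0, 0, -1, 0, -1, 0, 0, 0, 0, -1, 0, -1, 0, 0, 0, 0, -1, 0, -1, 0, 0, 0, 0, 0, 0, -1, 0, 0, 0, 0, 0, 0, -1, 0, 0, 0, 0, 0, 0, -1, 0, 0, 0, 0, 0, 0, -1],
)

```text
time_s: 24.35
eef_pos: [410.4, -311.4, 143.2]
ee_rot: [-0.008, 0.99, 0.056, 0.131]
force: [0.8, -0.3, 0.0]
grip_width: 0.002
```

```bash
python3 snap.py 16; python3 - <<'E'
from plan import *
from ov import *
from arc import k
tgt(T(p,[-30,89.5,136]),jigR(np.radians(15)))
s=readout.sense(); print(inv(s['eef_pos']))
for th in (0,.05,.1,.15,.2):
    a=k(th); X=T(p,[a[0],90,a[1]]); print(th,a.round(1),proj("side",X).round(1),proj("top",X).round(1))
im=cv2.imread("pics/side16.png")[:,:,::-1]; crop("side",im,240,220,360,330,"pics/s16.png",6)
im=cv2.imread("pics/top16.png")[:,:,::-1]; crop("top",im,330,215,400,300,"pics/t16.png",7)
E
```

```text
pos [ 410.5 -311.6  143.3] F [-0.2 -0.5  0.6] w -0.0 shift cm (cur tool axes) [ 2.018 -0.04   1.302] rot [-0.   -0.01 -0.02] tool axes
 [[ 0.96   0.114  0.258]
 [ 0.109 -0.994  0.03 ]
 [ 0.259 -0.001 -0.966]] 
q [-1.    0.3   1.79  0.29  0.95  0.3 ] t 24.45
[-52.86384808  89.13454294]
0 [-30. 107.] [291.5 285.3] [365.7 259.5]
0.05 [-28.4 110.7] [292.3 283.4] [365.9 258.8]
0.1 [-26.5 114.2] [293.1 281.5] [366.1 257.9]
0.15 [-24.5 117.7] [293.9 279.6] [366.2 257. ]
0.2 [-22.4 121.1] [294.9 277.7] [366.4 256. ]
```

View pics/s16.png

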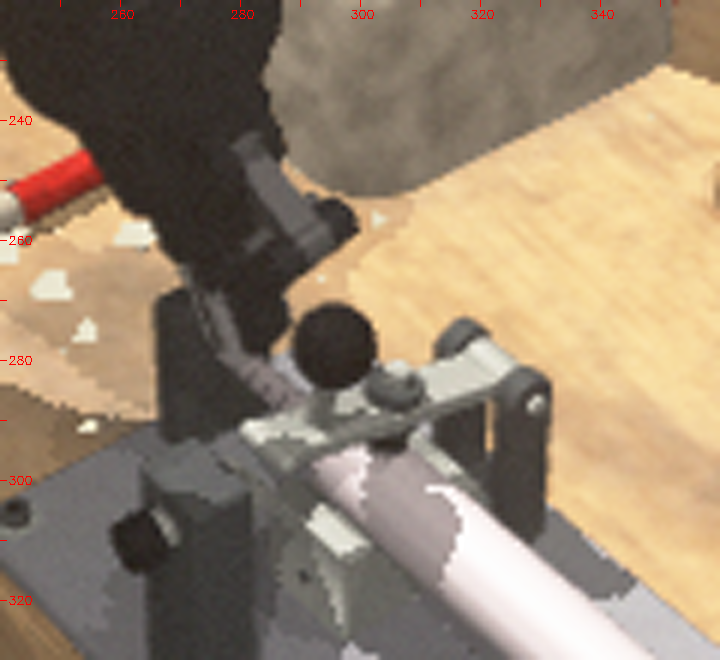

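View pics/t16.png

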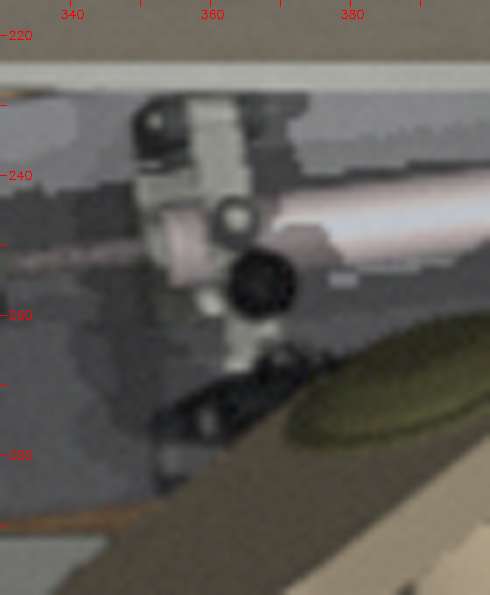

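Emit:
carry_out(
  steps=[0.5, 0, -0.6, 0, 0, 0, -1, 1.2, 0, 0.3, 0, 0, 0, -1, 1.2, 0, 0.4, 0, 0, 0, -1, 0, 0, 0.4, 0, 0, 0, -1, 0, 0, 0, 0, 0, 0, -1, 0, 0, 0, 0, 0, 0, -1],
)

```text
time_s: 24.95
eef_pos: [439.7, -308.1, 146.0]
ee_rot: [-0.008, 0.99, 0.057, 0.13]
force: [0.4, -0.4, -0.1]
grip_width: 0.002
```

```bash
cat > st2.py <<'E'
from ov import *
s=readout.sense(); g=inv(s['eef_pos']); f=s['force']; c,sn=np.cos(.1155),np.sin(.1155)
print("jig tcp",g.round(2),s['eef_pos'][2].round(2),"Fjig",np.round([c*f[0]+sn*f[1],-sn*f[0]+c*f[1],f[2]],1),s['time_s'])
E
python3 st2.py; python3 snap.py 17;  python3 - <<'E'
from h import *
im=cv2.imread("pics/side17.png")[:,:,::-1]; crop("side",im,240,220,360,330,"pics/s17.png",6)
E
```

```text
jig tcp [-23.43  89.32] 145.99 Fjig [ 0.3 -0.5 -0.1] 24.95
```

View pics/s17.png

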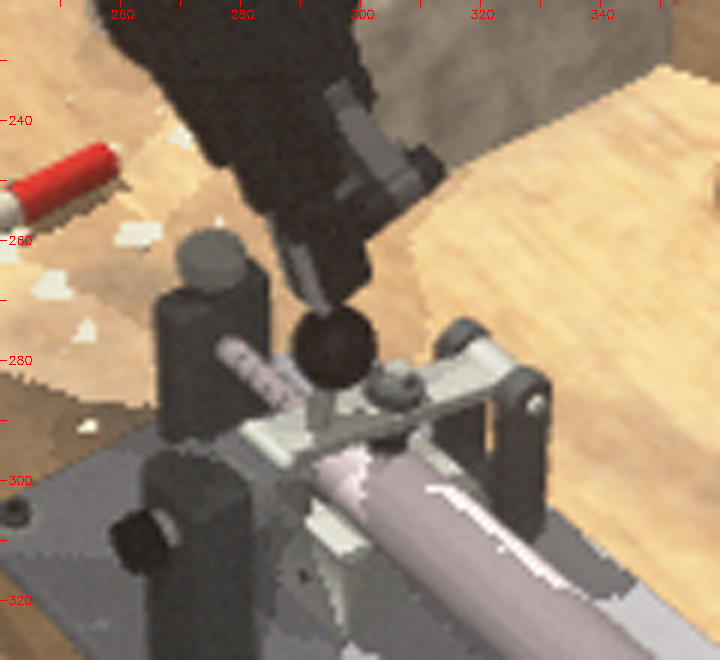

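Emit:
carry_out(
  steps=[-0.13, 0, 0.5, 0, 0, 0, -1, -0.13, 0, 0.5, 0, 0, 0, -1, 0, 0, 0, 0, 0, 0, -1],
)

```text
time_s: 25.3
eef_pos: [439.4, -308.4, 135.0]
ee_rot: [-0.008, 0.99, 0.057, 0.13]
force: [-1.9, 0.1, 1.3]
grip_width: 0.001
```

Emit:
carry_out(
  steps=[-0.12, 0, 0.16, 0, 0, 0, -1, 0, 0, 0, 0, 0, 0, -1],
)

```text
time_s: 25.47
eef_pos: [438.8, -308.5, 133.7]
ee_rot: [-0.007, 0.99, 0.057, 0.13]
force: [-4.5, -0.6, 4.2]
grip_width: 0.003
```

```bash
python3 st2.py
```

```text
jig tcp [-24.39  88.96] 133.75 Fjig [-4.5 -0.1  4.2] 25.4667
```

Emit:
carry_out(
  steps=[0, 0, -0.5, 0, 0, 0, -1, 0.6, 0, 0, 0, 0, 0, -1, 0, 0, 0, 0, 0, 0, -1],
)

```text
time_s: 25.72
eef_pos: [444.8, -307.8, 140.9]
ee_rot: [-0.007, 0.99, 0.057, 0.131]
force: [0.4, -0.0, 0.3]
grip_width: -0.003
```

Emit:
carry_out(
  steps=[-0.13, 0, 0.4, 0, 0, 0, -1, 0, 0, 0, 0, 0, 0, -1],
)

```text
time_s: 25.88
eef_pos: [443.6, -307.3, 135.3]
ee_rot: [-0.008, 0.99, 0.057, 0.13]
force: [-0.4, -0.3, -0.0]
grip_width: -0.007
```

```bash
python3 st2.py
```

```text
jig tcp [-19.45  89.58] 135.31 Fjig [-0.4 -0.2 -0. ] 25.8833
```

Emit:
carry_out(
  steps=[-0.05, 0, 0.2, 0, 0, 0, -1, 0, 0, 0, 0, 0, 0, -1],
)

```text
time_s: 26.05
eef_pos: [443.5, -307.7, 133.7]
ee_rot: [-0.008, 0.99, 0.057, 0.13]
force: [-0.6, -0.4, 1.1]
grip_width: 0.001
```

Emit:
carry_out(
  steps=[-0.05, 0, 0.2, 0, 0, 0, -1, 0, 0, 0, 0, 0, 0, -1],
)

```text
time_s: 26.22
eef_pos: [443.7, -307.8, 131.8]
ee_rot: [-0.008, 0.99, 0.057, 0.13]
force: [-0.7, 0.0, 0.8]
grip_width: -0.001
```

```bash
python3 st2.py;python3 snap.py 18;  python3 - <<'E'
from h import *
im=cv2.imread("pics/side18.png")[:,:,::-1]; crop("side",im,240,220,360,330,"pics/s18.png",6)
E
```

```text
jig tcp [-19.4   89.11] 131.82 Fjig [-0.7  0.1  0.8] 26.2167
```

View pics/s18.png

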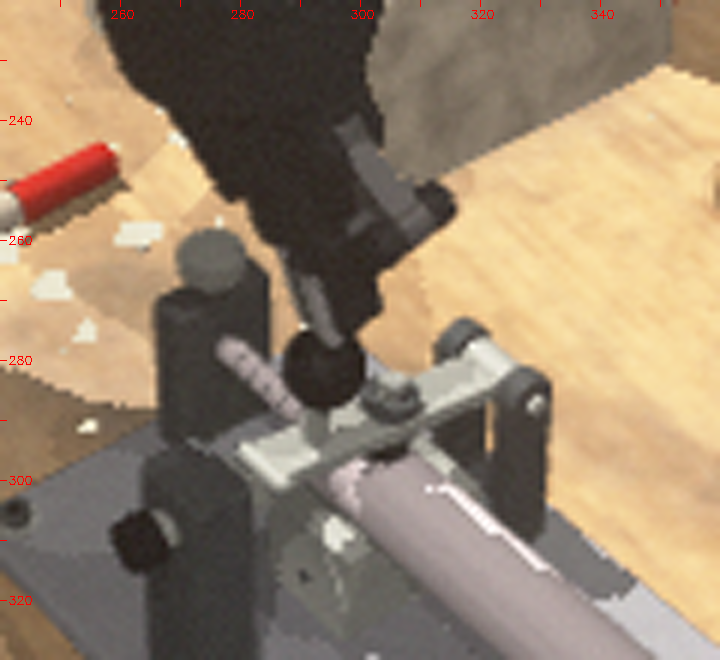

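Emit:
carry_out(
  steps=[-0.16, 0, 0.14, 0, 0, 0, -1, 0, 0, 0, 0, 0, 0, -1],
)

```text
time_s: 26.48
eef_pos: [443.0, -308.0, 130.6]
ee_rot: [-0.007, 0.99, 0.057, 0.131]
force: [1.8, 1.1, 3.1]
grip_width: -0.004
```

Emit:
carry_out(
  steps=[-0.16, 0, 0.14, 0, 0, 0, -1, 0, 0, 0, 0, 0, 0, -1],
)

```text
time_s: 26.65
eef_pos: [442.0, -308.1, 129.2]
ee_rot: [-0.007, 0.99, 0.057, 0.131]
force: [2.5, 1.3, 5.2]
grip_width: 0.002
```

```bash
python3 st2.py
```

```text
jig tcp [-21.19  88.98] 129.16 Fjig [2.6 1.  5.2] 26.65
```

Force is building mostly in the vertical direction now. I'll continue in small steps.

Emit:
carry_out(
  steps=[-0.14, 0, 0.15, 0, 0, 0, -1, 0, 0, 0, 0, 0, 0, -1],
)

```text
time_s: 26.82
eef_pos: [441.0, -308.3, 127.6]
ee_rot: [-0.007, 0.99, 0.057, 0.131]
force: [2.0, 2.7, 7.8]
grip_width: 0.001
```

Emit:
carry_out(
  steps=[-0.12, 0, 0.15, 0, 0, 0, -1, 0, 0, 0, 0, 0, 0, -1],
)

```text
time_s: 26.98
eef_pos: [439.9, -308.4, 125.7]
ee_rot: [-0.007, 0.99, 0.057, 0.131]
force: [-1.3, 1.6, 7.7]
grip_width: 0.002
```

```bash
python3 st2.py
```

```text
jig tcp [-23.27  88.99] 125.67 Fjig [-1.1  1.8  7.7] 26.9833
```

Emit:
carry_out(
  steps=[-0.12, 0, 0.15, 0, 0, 0, -1, 0, 0, 0, 0, 0, 0, -1],
)

```text
time_s: 27.15
eef_pos: [438.7, -308.4, 123.3]
ee_rot: [-0.007, 0.99, 0.057, 0.13]
force: [-0.6, 0.2, 1.4]
grip_width: 0.002
```

Emit:
carry_out(
  steps=[-0.12, 0, 0.15, 0, 0, 0, -1, 0, 0, 0, 0, 0, 0, -1],
)

```text
time_s: 27.32
eef_pos: [438.0, -308.6, 121.6]
ee_rot: [-0.007, 0.99, 0.057, 0.13]
force: [-2.9, 0.1, 5.9]
grip_width: -0.002
```

```bash
python3 st2.py
```

```text
jig tcp [-25.16  89.  ] 121.59 Fjig [-2.9  0.5  5.9] 27.3167
```

```bash
python3 snap.py 19;  python3 - <<'E'
from h import *
im=cv2.imread("pics/side19.png")[:,:,::-1]; crop("side",im,240,240,360,330,"pics/s19.png",6)
E
```

```text
(no output)
```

View pics/s19.png

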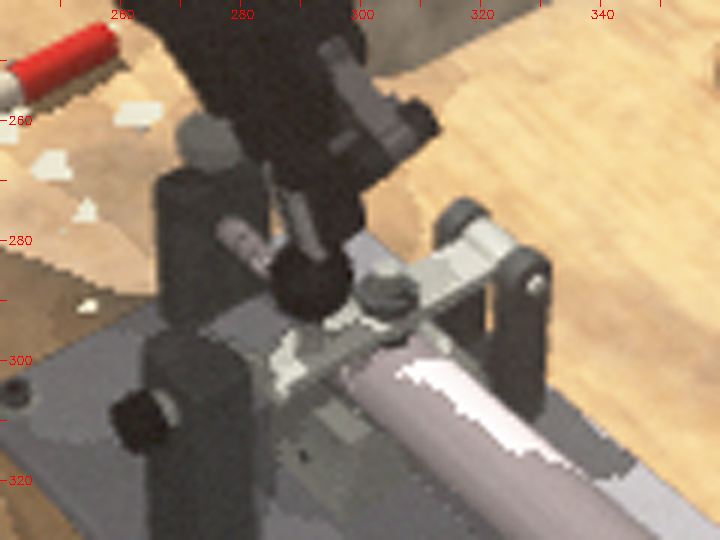

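Emit:
carry_out(
  steps=[-0.03, 0, 0.1, 0, 0, 0, -1, 0, 0, 0, 0, 0, 0, -1],
)

```text
time_s: 27.58
eef_pos: [437.9, -308.7, 120.9]
ee_rot: [-0.007, 0.99, 0.057, 0.13]
force: [-5.5, 1.7, 10.1]
grip_width: 0.001
```

```bash
python3 st2.py
```

```text
jig tcp [-25.32  88.91] 120.89 Fjig [-5.2  2.3 10.1] 27.5833
```

Emit:
carry_out(
  steps=[0, 0, -0.5, 0, 0, 0, -1, 0, 0, -1.5, 0, 0, 0, -1, 0, 0, -2, 0, 0, 0, -1, 0, 0, -1.0, 0, 0, 0, -1, 0, 0, 0, 0, 0, 0, -1],
)

```text
time_s: 28.0
eef_pos: [425.5, -310.7, 170.5]
ee_rot: [-0.006, 0.99, 0.057, 0.131]
force: [-0.6, -0.8, -0.1]
grip_width: 0.002
```

```bash
python3 st2.py; python3 snap.py 20;  python3 - <<'E'
from h import *
im=cv2.imread("pics/side20.png")[:,:,::-1]; crop("side",im,250,250,350,330,"pics/s20.png",8)
im=cv2.imread("pics/top20.png")[:,:,::-1]; crop("top",im,330,225,400,295,"pics/t20.png",8)
E
```

```text
jig tcp [-37.85  88.35] 170.48 Fjig [-0.7 -0.8 -0.1] 28.0
```

View pics/s20.png

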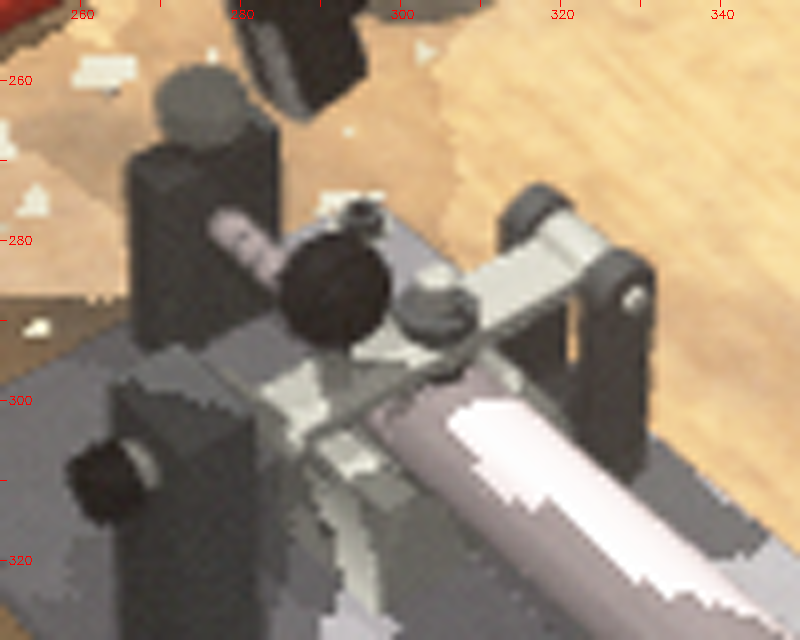

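View pics/t20.png

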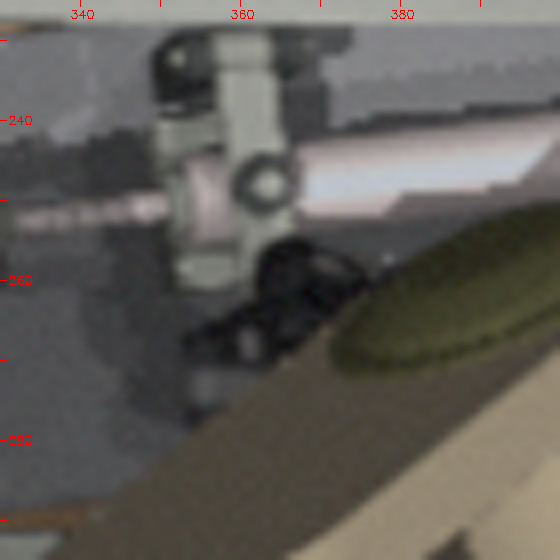

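```bash
python3 - <<'E'
from h import *
def sh(a,b,box):
    A,B=[cv2.cvtColor(cv2.imread(f"pics/side{k}.png"),cv2.COLOR_BGR2GRAY).astype(np.float32) for k in(a,b)]
    x0,y0,x1,y1=box; t=cv2.resize(A[y0:y1,x0:x1],None,fx=8,fy=8,interpolation=cv2.INTER_CUBIC)
    w=cv2.resize(B[y0-5:y1+5,x0-5:x1+5],None,fx=8,fy=8,interpolation=cv2.INTER_CUBIC)
    r=cv2.matchTemplate(w,t,cv2.TM_CCOEFF_NORMED); _,v,_,l=cv2.minMaxLoc(r); return (l[0]/8-5,l[1]/8-5,round(v,3))
for b in ("16","17","18","19","20"): print(b,"pullknob vs0",sh("0",b,(254,301,268,320)),"bracket/rod",sh("10",b,(274,276,292,290)))
E
python3 - <<'E'
from h import *
from fit import T
p=[473.27,-394.08,.1155]
print([proj("side",T(p,[-95,90,z])).round(1) for z in(80,90)],proj("side",T(p,[-102.5,90,90])))
im=cv2.imread("pics/side20.png")[:,:,::-1]; crop("side",im,360,330,440,410,"pics/s20n.png",8)
E
```

```text
16 pullknob vs0 (-0.125, 0.125, 0.977) bracket/rod (4.625, -4.75, 0.356)
17 pullknob vs0 (0.0, 0.0, 0.977) bracket/rod (-1.375, -5.0, 0.356)
18 pullknob vs0 (0.0, 0.0, 0.977) bracket/rod (-2.625, -5.0, 0.357)
19 pullknob vs0 (0.0, 0.0, 0.977) bracket/rod (-2.375, -5.0, 0.411)
20 pullknob vs0 (-0.125, 0.0, 0.988) bracket/rod (-2.5, -5.0, 0.337)
[array([262.6, 312.2]), array([262.4, 308.2])] [258.91692416 310.07643953]
```

Emit:
carry_out(
  steps=[-1, 0, -1, 0, 0, 0, -1, -2, 0, -1, 0, 0, 0, -1, -3, 0, -1, 0, 0, 0, -1, -3, 0, 0, 0, 0, 0, -1, -3, 0, 0, 0, 0, 0, -1, -1.5, 0, 0, 0, 0, 0, -1, 0, 0, 0, 0, 0, 0, -1, 0, 0, 0, 0, 0, 0, -1],
)

```text
time_s: 28.77
eef_pos: [287.8, -325.6, 162.0]
ee_rot: [-0.008, 0.99, 0.056, 0.13]
force: [0.0, 0.0, -0.3]
grip_width: -0.001
```

```bash
python3 snap.py 21;  python3 - <<'E'
from h import *
im=cv2.imread("pics/side21.png")[:,:,::-1]; crop("side",im,250,250,350,330,"pics/s21.png",8)
im=cv2.imread("pics/top21.png")[:,:,::-1]; crop("top",im,310,215,460,295,"pics/t21.png",5)
E
```

```text
(no output)
```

View pics/s21.png

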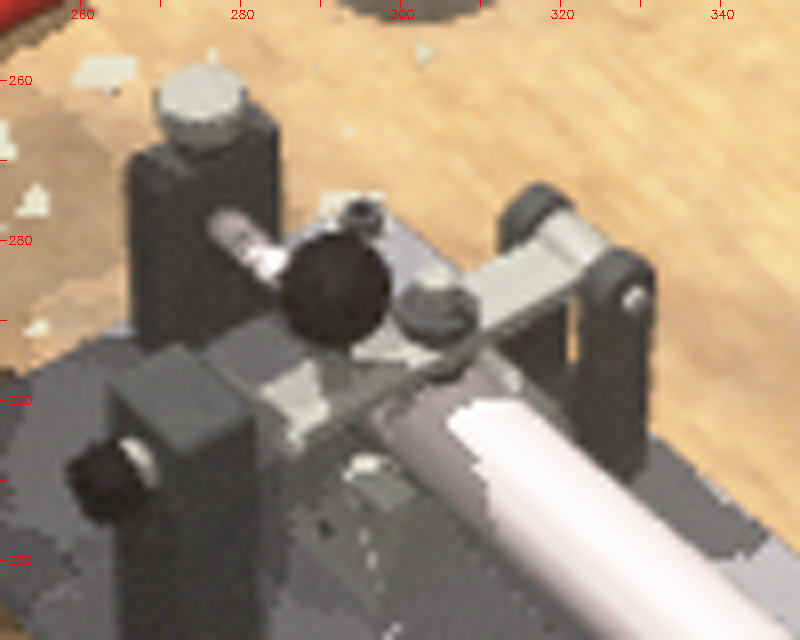

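View pics/t21.png

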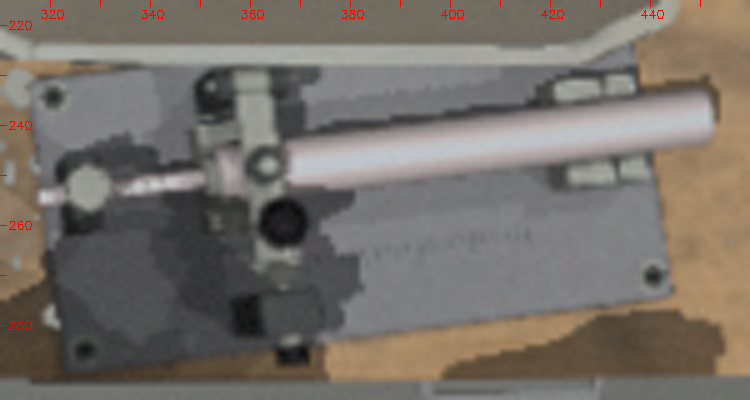

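View pics/side21.png

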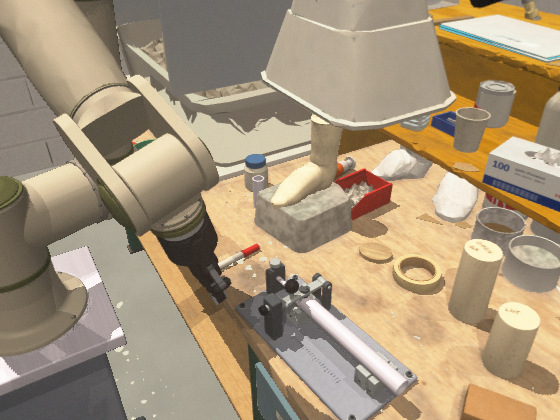

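```bash
python3 - <<'E'
from ov import *
for y in (-149,-151,-153): print(y,proj("top",T(p,[0,y,52])).round(1),proj("side",T(p,[0,y,52])).round(1))
a=cv2.imread("pics/side10.png")[:,:,::-1]; b=cv2.imread("pics/side21.png")[:,:,::-1]
crop("s",b,370,340,420,400,"pics/n21.png",10)
def sh(a,b,box,n="side"):
    A,B=[cv2.cvtColor(cv2.imread(f"pics/{n}{k}.png"),cv2.COLOR_BGR2GRAY).astype(np.float32) for k in(a,b)]
    x0,y0,x1,y1=box; t=cv2.resize(A[y0:y1,x0:x1],None,fx=8,fy=8,interpolation=cv2.INTER_CUBIC)
    w=cv2.resize(B[y0-4:y1+4,x0-4:x1+4],None,fx=8,fy=8,interpolation=cv2.INTER_CUBIC)
    r=cv2.matchTemplate(w,t,cv2.TM_CCOEFF_NORMED); _,v,_,l=cv2.minMaxLoc(r); return (l[0]/8-4,l[1]/8-4,round(v,3))
for q in("9","10","16","21"): print(q,sh("10",q,(385,365,410,398)))
print("9->21",sh("9","21",(385,365,410,398)),"top rod 0->21",sh("0","21",(336,246,356,260),"top"),"rod side",sh("0","21",(274,274,284,290)))
for n,b in(("pen",(205,242,265,275)),("off",(250,172,268,195)),("jar",(243,152,270,190))): print(n,sh("0","21",b))
E
```

```text
-149 [449.4 238.6] [400.9 386.8]
-151 [450.1 238.5] [401.9 387.6]
-153 [450.8 238.4] [402.9 388.5]
9 (-0.5, 0.375, 0.782)
10 (0.0, 0.0, 1.0)
16 (0.0, 0.125, 0.971)
21 (0.0, 0.125, 0.97)
9->21 (0.0, -0.25, 0.816) top rod 0->21 (-1.5, 0.125, 0.672) rod side (0.0, 0.0, 0.997)
pen (0.25, 0.0, 0.307)
off (0.0, 0.0, 0.995)
jar (0.0, 0.0, 0.998)
```

View pics/n21.png

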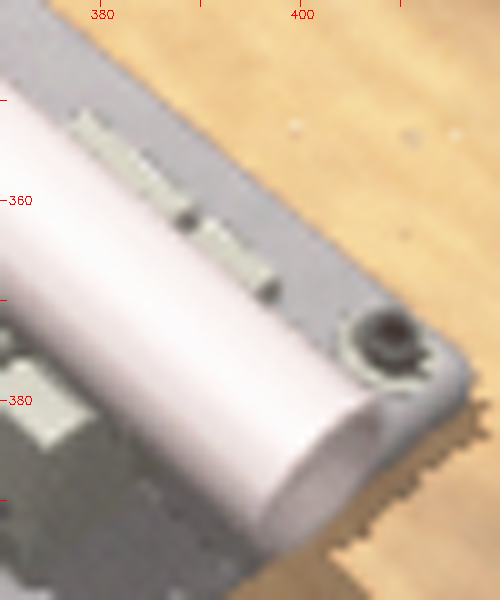

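```bash
python3 - <<'E'
from h import *
im=cv2.imread("pics/top21.png")[:,:,::-1]; crop("top",im,335,235,375,265,"pics/z21.png",18)
from ov import *
g=cv2.cvtColor(cv2.imread("pics/top21.png"),cv2.COLOR_BGR2GRAY)
for r in range(244,256): print(r,g[r,346:364])
def sh(a,b,box,n="side"):
    A,B=[cv2.Canny(cv2.resize(cv2.imread(f"pics/{n}{k}.png"),None,fx=4,fy=4,interpolation=cv2.INTER_CUBIC),30,90).astype(np.float32) for k in(a,b)]
    A=cv2.GaussianBlur(A,(0,0),2);B=cv2.GaussianBlur(B,(0,0),2)
    x0,y0,x1,y1=[4*v for v in box]; t=A[y0:y1,x0:x1]; w=B[y0-16:y1+16,x0-16:x1+16]
    r=cv2.matchTemplate(w,t,cv2.TM_CCOEFF_NORMED); _,v,_,l=cv2.minMaxLoc(r); return (l[0]/4-4,l[1]/4-4,round(v,3))
for q in("7","8","9","10"): print(q,"->21",sh(q,"21",(390,372,412,398)))
E
```

```text
244 [105  99  76  84 103 106  99  96  97  93  90  89 116 140 134 106  83  88]
245 [107 101  81  80  91  89  85 113 127 123 115 111 121 122  91  67  63  72]
246 [105 102  80  72  81  81  80 116 145 143 129 131 121  95  64  62  92 117]
247 [ 62  59  57  70  88 108 106 121 159 163 143 139 118  77  67  81 131 157]
248 [ 60  60  59  65  87 110 121 128 153 172 162 148 120  70  71  98 141 158]
249 [107 118 119 126 117 114 126 128 148 172 167 156 124  71  64  70 101 128]
250 [168 159 159 158 148 119 130 123 139 169 162 151 131  97  84  68  67  71]
251 [166 165 155 145 134 112 123 121 135 157 151 146 129 117 107  84  74  84]
252 [150 145 122  96  82  87 113 116 128 146 142 141 130 128 129 119 111 121]
253 [ 69  69  62  54  52  81 100  96 110 132 130 128 129 123 124 133 132 133]
254 [ 50  54  49  47  43  48  57  60  76  86  75  74  95 102 119 134 135 126]
255 [ 53  53  52  49  44  47  50  53  61  65  58  57  58  74 115 135 116  79]
7 ->21 (-1.25, -1.5, 0.576)
8 ->21 (0.0, 0.0, 0.618)
9 ->21 (0.0, 0.0, 0.579)
10 ->21 (0.0, 0.0, 0.824)
```

View pics/z21.png

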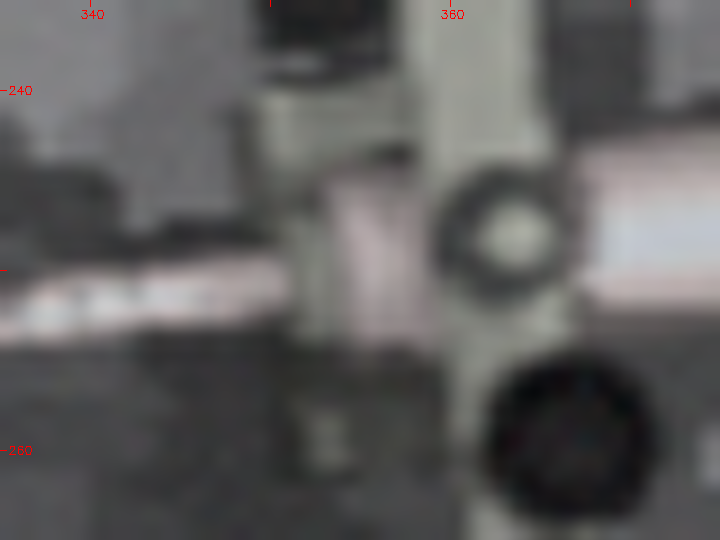

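```bash
python3 -c "
from rig import finish_job,readout
s=readout.sense();print(s['force'],s['dq'].round(4),s['time_s']);print(finish_job())"
```

```text
[-0.79950125  0.60617251 -0.23560178] [ 0.0082 -0.0023 -0.0067 -0.0012  0.0007 -0.0043] 28.8667
the job is handed in; nothing more can be done
None
```

The tube is clamped in both V-blocks with its end against the length stop, and I handed the job in at 28.9 s; no verdict came back.

**Tube and stop**
- I laid the tube in, let it settle, and slid it in 1 mm steps until it stalled on the stop at about 13 N total. I then eased off and let go.
- The last pictures show no gap at the stop disc, and the tube end has not moved since contact.
- A side-view picture match showed the stop rod not moved (0.0 px). A top-view match of the rod read 1.5 px but was poor (0.67), because the light there had changed.

**Strap and catch**
- I swung the strap over by its knob. In the last few degrees the ball slipped in the pads.
- I then pressed from above with closed fingers. The vertical force was about 8 N, fell to 1.4 N at the snap, and the last press was about 10 N (about 12 N in all).
- The load I read before the snap was below the stated 10 to 17 N. Forces were only read at the end of each short step, so the peak probably fell between readings.
- After I let go the knob stayed at its shut position, within about 1 px, against the sprung pad. The catch's pull knob sat at its rest position. I could not read the bolt itself.

**Other objects**
- The offcut and jar have not moved, by picture match.
- The marker's match failed (score 0.31, probably because the light on it had changed), but by eye it is still where it was.
- The arm was clear of everything when I handed in.

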